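# Load the make-up brush dryer

### The job

Get the washed make-up brushes drying: swing the lower edge of the dryer's blue cover up by its yellow grip until the cover is about level, its lip still hooked on the rail, then lift the lip off the rail and lay the cover flat, grip upwards, in the middle of the cork mat. Stand every brush that is on the table handle-down in a well of its own, right down to the bottom, and only then press the green start button fully down and let it go. Leave the other things on the table where they are.

Things in the scene. Friction and masses are not known exactly. Their poses are not given: they have to be found in the camera images.
- dryer: white brush dryer, fixed: block 74 (x) by 278 mm (y), top 110 mm above the table, with five square wells in its top, centred at x = 0, y = -96, -48, 0, 48, 96 mm, each 32 x 32 mm, 98 mm deep, smooth, for one brush each. A pedestal 50 x 50 mm, top at 82 mm, with the button stands at y = -166. Origin on the table under the block's middle; x points to the dryer's back (away from the robot), z up
- rail (a point): middle of the axis of the chrome rail, the ledge that the cover hangs on: a round bar 12 mm thick along dryer y, 132 mm above the table, behind the wells at dryer x = 45 mm, between two posts (tops at 138 mm, dryer y = +-133)
- start (a joint): travel of the green start button, m: 0 as it stands, 0.006 fully down; a spring brings it back. 5 N press it fully down; it counts as pressed from 0.004
- start_top (a point): middle of the top of the start button (30 mm across), pressed straight down
- cover: loose blue cover, 220 g: plate 115 (x, -50 to 65) by 238 (y) by 5 mm, a lip 16 mm deep and 5 mm thick turned down along both long edges. Origin on the plate's underside. At the start it slopes down towards the robot at 19 degrees over the wells: its +x lip hooked behind the rail, its front part resting on the block. Laid flat it stands on both lips, origin 16 mm up
- cover_grip (a point): where to grip the cover: on the yellow grip, an upright rib 14 mm thick (cover y), 50 mm long (cover x) and 36 mm high above the plate's top, nearer the lower edge; the point is 23 mm above the plate's top (28 mm above the origin plane), at cover x = -22 mm
- cover_lip (a point): the point of the cover that coincides with the rail's axis while its lip is hooked on the rail (cover x = 54, z = -6 mm): the cover swings about it. Pulled hard against the rail, the lip drags on it as it is lifted; eased 5 mm back (+x) it comes off freely
- cover_edge (a point): middle of the cover's lower front edge, underside of the plate (cover x = -50 mm)
- mat: cork mat, fixed, 220 (x) by 260 mm (y), 4 mm thick, flat on the table, left or right of the dryer: where the cover is to be laid. Origin at the centre of its underside. A like-sized blue drying cloth, 4 mm thick, lies on the other side; some of the brushes may lie on it
- brush1_mid (a point): middle of the red make-up brush (may be absent), 150 mm long, 45 g; its x axis points to the bare handle end (75 mm away), -x to the bristle tips (75 mm). Handle 18 x 18 mm square, from x = -30 to 75 mm; then steel ferrule, then flat bristles 18 mm wide. It lies flat at the start, handle end to the left (+y), within 30 degrees
- brush1_end (a point): bare handle end of the red brush, on its axis
- brush2_mid (a point): middle of the black make-up brush (may be absent), 150 mm long, 45 g; its x axis points to the bare handle end (75 mm away), -x to the bristle tips (75 mm). Handle 18 x 18 mm square, from x = -30 to 75 mm; then steel ferrule, then flat bristles 18 mm wide. It lies flat at the start, handle end to the left (+y), within 30 degrees
- brush2_end (a point): bare handle end of the black brush, on its axis
- brush3_mid (a point): middle of the green make-up brush (may be absent), 150 mm long, 45 g; its x axis points to the bare handle end (75 mm away), -x to the bristle tips (75 mm). Handle 18 x 18 mm square, from x = -30 to 75 mm; then steel ferrule, then flat bristles 18 mm wide. It lies flat at the start, on the cloth, handle end towards the robot, within 30 degrees
- brush3_end (a point): bare handle end of the green brush, on its axis
- brush4_mid (a point): middle of the orange make-up brush (may be absent), 150 mm long, 45 g; its x axis points to the bare handle end (75 mm away), -x to the bristle tips (75 mm). Handle 18 x 18 mm square, from x = -30 to 75 mm; then steel ferrule, then flat bristles 18 mm wide. It lies flat at the start, on the cloth, handle end towards the robot, within 30 degrees
- brush4_end (a point): bare handle end of the orange brush, on its axis
- brush5_mid (a point): middle of the white make-up brush (may be absent), 150 mm long, 45 g; its x axis points to the bare handle end (75 mm away), -x to the bristle tips (75 mm). Handle 18 x 18 mm square, from x = -30 to 75 mm; then steel ferrule, then flat bristles 18 mm wide. It lies flat at the start, on the cloth, handle end towards the robot, within 30 degrees
- brush5_end (a point): bare handle end of the white brush, on its axis
- red_bottle: red bottle with blue cap, 60 mm across, 170 mm tall; not part of the job. Origin at the centre of its underside
- orange_bottle: orange bottle with white cap, 60 mm across, 160 mm tall; not part of the job. Origin at the centre of its underside
- compact: round black powder compact, 68 mm across, 14 mm high, on the table among the brushes; not part of the job. Origin at the centre of its underside
- tumbler: glass tumbler, 70 mm across, 110 mm tall; not part of the job. Origin at the centre of its underside
- jar: white cream jar with steel cap, 60 mm across, 50 mm tall; not part of the job. Origin at the centre of its underside
Things that resemble listed ones, but are neither listed nor needed, are in the scene too. Leave any purple look-alike of the part that bears brush2_mid alone.

How it is judged:
By the outcome, as a careful person would: the job done as asked, in the order asked, and still so for the second after the job is handed in, with the robot touching nothing.
Of brush1, brush2, brush3, brush4, brush5 only 3 to 5 are there at a start; the rules pass over those that are not, and their reading is None.
At some moment in a run one of brush1, brush2, brush3, brush4, brush5 may be knocked a few centimetres aside while the robot is not near it.
It also fails if it takes over 210 s, if anything falls off the work surface, if the arm or the gripper's body presses on something with over 40 N, if the wrist force passes 120 N, or if a joint passes its speed limit or range.

### The arm

A 6-joint arm with a two-finger parallel gripper is mounted at the origin on the work surface. World frame = base frame: x ahead of the robot, y to its left, z up, the work surface at z = 0. Lengths are in mm, angles in rad, forces in N, time in s.
With the tool pointing down it reaches from about 300 to 775 mm from the base axis. Payload 14.6 kg.
Tool frame: the origin (TCP) lies midway between the tips of the shut fingers; the grasp point (between the pads) lies 19 mm behind it (manip.hold_point_z is the distance from the TCP to the grasp point, in mm); z points along the fingers, y is the direction in which the jaws open and shut (so a half turn about z gives the same grasp; the last joint's range is limited). The gripper opens to 94 mm and grips with 3 to 60 N. Pads are 16 mm wide; open, the fingers measure 119 mm over their backs; the gripper's body (75 mm by 177 mm) begins 78 mm behind the grasp point.
Start: joints at [-1.19, 0.3, 1.521, -0, 1.321, -0.067], TCP at [238.133, -495.764, 205.446] pointing down, gripper open.
Joint ranges: [-3.03, 3.03], [-0.79, 2.21], [0.23, 2.52], [-1.04, 4.18], [0, 3.07], [-2.55, 2.55]. Speed limits (rad/s): [2.22, 2.22, 2.57, 3.14, 3.14, 3.14].

### API

Orientations are given as [roll, pitch, yaw] about the fixed x, y, z axes, in that order (R = Rz(yaw) Ry(pitch) Rx(roll)).
In Python, from cell import manip gives the robot as it stands.
- The arm moves only by the shell command python3 -m crank 'ROWS' [OPENING] [FORCE]. ROWS is JSON, a list of rows, each an object with "offset": the shift along the world's x, y, z in m, a list of three; "spin": the turn about the world's z in degrees. In form: [{"offset": [dx, dy, dz], "spin": spin}, ...]. A call has exactly 8 rows; each row is the pose to reach, as a shift and turn from the pose measured when the call began; what a row does not reach only later rows make up. A row lasts 1/12 s, in which the tool goes at most 41.7 mm and 7.16 degrees, less where a joint would pass 70% of its speed; a pose out of reach is approached as far as the arm can. A call with a gripper value outside its range is refused whole. OPENING is the opening, from 0 (shut) to 1 (fully open), set as the call begins (- or left out, the last holds). The fingers move at their own pace and stop on an object; FORCE is the grip in N (left out, the last holds). Time passes only in rows, so rows that repeat a pose let the fingers close, or fill a call up. It gives the time, the measured TCP pose, the force and the opening at its end, in the units of the state.
- manip.read_state(): the state, without advancing time (a new reading comes with each control period).
- manip.camera(name): name is "side" or "top" or "wrist"; returns a dict with "pixels" (400x640x3 uint8, red, green, blue), "fx", "fy", "cx", "cy" (pixels), "extrinsics" (4x4, takes a point from world to camera coordinates); the wrist camera has in their place "hand_eye" (4x4, takes a point from camera to tool coordinates, whose origin is the TCP and whose axes are the flange's). Camera axes: x right, y down, z forward; pixel columns grow to the right and rows downward; lengths in mm; the calibration is good to about 2 mm. A picture is of the moment at which its call begins: read the wrist's pose just before it. There is no depth.
- manip.sign_off(): hands the job in, once; it reports no verdict.
Trained networks look in a picture, given as the dict that the camera call returned (one of the last four; its "shot" number tells which), for a name from the list of things; names that differ only in an ending like _2 or _b are one class to them, and where a whole thing is asked for, a point or a joint stands for the part that bears it (a point fixed in the world has none). Each returns a list of dicts, best first, with "conf" (0 to 1); they miss things now and then, are a little off and sometimes report something else, mostly with a low value. They report only what shows in the picture. A call takes as long as a camera call. They do not tell look-alikes from the thing itself.
- manip.search_frame(picture, name): "location" ([x, y, z] in mm, in world coordinates, good to about 4 mm: the middle of the surface that is visible of it).
- manip.masks_of(picture, name): "mask" (400x640 bool, what is visible of it).
The state is a dict: "clock": time; "joints": joint angles; "qd": joint speeds; "effort": joint torques, N m; "eef_pos": TCP position; "eef_rot": TCP orientation; "wrist_force": force on the tool from outside, world axes, zero at the start; "moment": the same for the moment, N m; "finger_gap": finger opening in mm.
Only numpy, scipy, OpenCV 4.12 (cv2) and the standard library are available. Lean on these libraries where they do the work, as an engineer would, in place of code of your own. Each camera call takes 0.05 s, during which the arm holds its last target. There are 200 camera calls.

## Working session

There is one attempt and no reset: what is moved stays moved. The work goes in short steps, Python scripts to look and compute and a shell command to move; the robot and the scene stay as the last step left them, time stands still between calls to the robot, and variables do not carry over. Pictures are saved under pics/ and viewed, about 12 in all and at most 16, crops included, and the job is handed in when it is done.

```bash
ls; mkdir -p pics
cat > h.py <<'E'
import numpy as np, cv2
from scipy.spatial.transform import Rotation as R
from cell import manip
def shot(n,save=None,crop=None,scale=1):
    s=manip.read_state(); p=manip.camera(n)
    if save:
        im=cv2.cvtColor(np.array(p["pixels"]),cv2.COLOR_RGB2BGR)
        if crop: im=im[crop[1]:crop[3],crop[0]:crop[2]]
        cv2.imwrite("pics/"+save,cv2.resize(im,None,fx=scale,fy=scale,interpolation=cv2.INTER_CUBIC))
    if n=="wrist":
        T=np.eye(4);T[:3,:3]=R.from_euler('xyz',s["eef_rot"]).as_matrix();T[:3,3]=s["eef_pos"]
        E=np.linalg.inv(T@np.array(p["hand_eye"]))
    else: E=np.array(p["extrinsics"])
    return p,E
def proj(p,E,X):
    c=E@np.append(X,1); return np.array([p["fx"]*c[0]/c[2]+p["cx"],p["fy"]*c[1]/c[2]+p["cy"]])
def back(p,E,uv,z):
    d=np.array([(uv[0]-p["cx"])/p["fx"],(uv[1]-p["cy"])/p["fy"],1.]); Ei=np.linalg.inv(E)
    d=Ei[:3,:3]@d;o=Ei[:3,3]; return o+d*(z-o[2])/d[2]
def maskaxis(p,E,m,z):
    """mask -> centre, long direction, lengths on the plane z"""
    v,u=np.nonzero(m); P=np.array([back(p,E,(a,b),z)[:2] for a,b in zip(u,v)]).astype(np.float32)
    return cv2.minAreaRect(P)
E
python3 - <<'E'
from h import *
for n in("top","side"):
    p,E=shot(n,n+"0.png",scale=1.25)
    print(n,"cam",np.linalg.inv(E)[:3,3].round(),p["fx"])
    for k in "dryer rail start_top cover cover_grip cover_lip cover_edge mat brush1_mid brush1_end brush2_mid brush2_end brush3_mid brush3_end brush4_mid brush4_end brush5_mid brush5_end red_bottle orange_bottle compact tumbler jar".split():
        print(k,[(round(r["conf"],2),np.round(r["location"]).astype(int).tolist(),proj(p,E,r["location"]).astype(int).tolist()) for r in manip.search_frame(p,k)[:3]])
print(manip.read_state())
E
```

```text
pics
top cam [ 345.   19. 1515.] 495.6106596511461
dryer [(0.57, [606, -126, 14], [352, 169])]
rail [(0.55, [603, -121, 14], [351, 171]), (0.19, [482, 365, 23], [191, 214])]
start_top [(0.42, [604, -164, 102], [368, 165]), (0.26, [642, -6, 122], [314, 152])]
cover [(0.97, [640, -2, 124], [312, 152])]
cover_grip [(0.9, [642, -1, 126], [312, 152]), (0.47, [428, -121, 18], [353, 227]), (0.2, [612, -163, 104], [368, 162])]
cover_lip [(0.6, [641, -3, 130], [313, 152]), (0.6, [737, 244, 108], [226, 123]), (0.17, [614, -165, 102], [368, 161])]
cover_edge [(0.83, [642, -5, 125], [313, 152])]
mat []
brush1_mid [(0.7, [430, -117, 20], [352, 227])]
brush1_end [(0.81, [425, -122, 15], [354, 228]), (0.43, [728, -250, 110], [396, 122])]
brush2_mid [(0.83, [426, 139, 18], [267, 231]), (0.75, [244, 461, 17], [159, 295])]
brush2_end [(0.66, [244, 463, 15], [159, 295]), (0.64, [426, 143, 17], [266, 231])]
brush3_mid [(0.52, [517, 290, 21], [217, 202])]
brush3_end [(0.51, [518, 293, 18], [216, 202])]
brush4_mid [(0.59, [465, 438, 20], [167, 220])]
brush4_end [(0.83, [465, 438, 22], [167, 220]), (0.56, 
[... 1989 characters left out ...]
255, 168])]
jar []
{'clock': 2.4, 'joints': array([-1.18961922e+00,  2.99886594e-01,  1.52096390e+00, -5.68032459e-07,
        1.32072704e+00, -6.66147401e-02]), 'qd': array([ 1.21403895e-03, -1.49737338e-04, -5.75792145e-04, -1.29542316e-04,
       -2.16656438e-03, -6.01955207e-05]), 'effort': array([-1.12448081e-04, -5.31656635e+01, -3.52915478e+01,  7.08343252e-02,
        2.12543464e-02, -2.28333994e-05]), 'eef_pos': array([ 238.12615056, -495.77619813,  205.46822494]), 'eef_rot': array([3.14157760e+00, 1.55575242e-06, 4.47791983e-01]), 'wrist_force': array([-0.17391485, -0.30655925,  0.19372264]), 'moment': array([ 0.00541688,  0.01775021, -0.01391479]), 'finger_gap': 94.50465564762216}
```

View pics/top0.png

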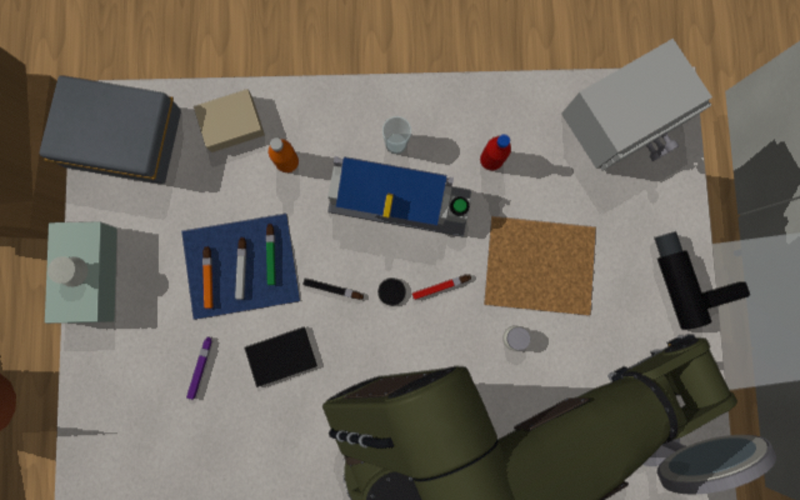

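View pics/side0.png

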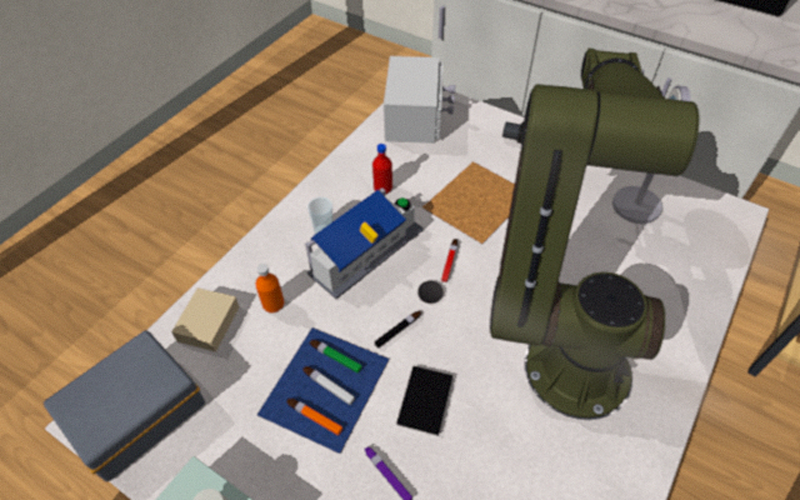

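Brush candidates in 640x400 top-image pixels:
- Red (352,227), black (267,231), green (217,202), white (192,216) and orange (167,220) are the brushes to stand.
- Purple (159,295) is the look-alike and stays put.
- The blue cover on the dryer (312,152) could be confused with the blue cloth at about (192,213). The grip is yellow at (310,165).

I'll go up over the dryer for a close look.

```bash
python3 -m crank '[{"offset":[0.02,0.03,0.03],"spin":-5},{"offset":[0.04,0.06,0.05],"spin":-10},{"offset":[0.06,0.09,0.08],"spin":-15},{"offset":[0.08,0.12,0.11],"spin":-20},{"offset":[0.10,0.15,0.14],"spin":-25},{"offset":[0.12,0.18,0.17],"spin":-30},{"offset":[0.14,0.21,0.2],"spin":-35},{"offset":[0.15,0.23,0.21],"spin":-35}]' 1
python3 -m crank '[{"offset":[0.02,0.03,0.0],"spin":0},{"offset":[0.04,0.06,0.0],"spin":0},{"offset":[0.06,0.09,0.0],"spin":0},{"offset":[0.08,0.12,0.0],"spin":0},{"offset":[0.10,0.15,0.0],"spin":0},{"offset":[0.12,0.18,0.0],"spin":0},{"offset":[0.14,0.21,0.0],"spin":0},{"offset":[0.14,0.21,0.0],"spin":0}]'
python3 - <<'E'
from h import *
p,E=shot("wrist","w1.png",scale=1.25)
print(np.round(p["hand_eye"],3).tolist(),p["fx"])
t,T=shot("top")
for nm,q,Q in(("w",p,E),("t",t,T)):
  for k in "dryer start_top cover cover_grip mat".split():
    for r in manip.masks_of(q,k)[:1]:
        m=r["mask"]; v,u=np.nonzero(m)
        z=dict(dryer=110,start_top=90,cover=125,cover_grip=150,mat=4)[k]
        print(nm,k,r["conf"],m.sum(),(u.mean().round(1),v.mean().round(1)),maskaxis(q,Q,m,z),(u.min(),u.max(),v.min(),v.max()))
E
```

```text
clock: 3.07
eef_pos: [383.0, -274.0, 410.3]
eef_rot: [3.141, -0.001, -0.169]
wrist_force: [1.5, -0.7, -0.2]
finger_gap: 94.0
clock: 3.73
eef_pos: [525.0, -59.7, 409.4]
eef_rot: [-3.141, 0.0, -0.165]
wrist_force: [-0.9, 0.6, -0.1]
finger_gap: 94.1
[[-0.0, -0.963, -0.268, 78.818], [1.0, -0.0, -0.0, 0.802], [0.0, -0.268, 0.963, -178.476], [0.0, 0.0, 0.0, 1.0]] 289.7169831832981
w dryer 0.86 2943 (np.float64(324.5), np.float64(98.7)) ((643.505126953125, -17.79931640625), (334.58782958984375, 108.73011016845703), 77.87198638916016) (np.int64(167), np.int64(384), np.int64(54), np.int64(136))
w start_top 0.61 828 (np.float64(85.6), np.float64(223.5)) ((484.39227294921875, 375.2028503417969), (129.3740692138672, 24.8369197845459), 0.9413337707519531) (np.int64(69), np.int64(104), np.int64(191), np.int64(256))
w cover 0.67 12612 (np.float64(266.3), np.float64(94.2)) ((640.318115234375, -0.1722412109375), (245.98626708984375, 123.8768081665039), 78.02043151855469) (np.int64(181), np.int64(348), np.int64(52), np.int64(141))
w cover_grip 0.95 12800 (np.float64(266.0), np.float64(94.4)) ((637.715
[... 773 characters left out ...]
t64(329), np.int64(93), np.int64(123))
t cover 0.56 1396 (np.float64(289.3), np.float64(146.7)) ((654.2703857421875, 55.571510314941406), (125.69263458251953, 117.67371368408203), 78.1031494140625) (np.int64(268), np.int64(317), np.int64(126), np.int64(169))
t cover_grip 0.76 1421 (np.float64(289.1), np.float64(146.5)) ((650.0339965820312, 55.545005798339844), (122.8436508178711, 118.90408325195312), 77.3796615600586) (np.int64(269), np.int64(316), np.int64(125), np.int64(170))
t mat 0.61 6070 (np.float64(431.8), np.float64(212.2)) ((471.5723571777344, -364.31341552734375), (260.3638916015625, 225.14447021484375), 82.4415512084961) (np.int64(387), np.int64(476), np.int64(173), np.int64(251))
```

View pics/w1.png

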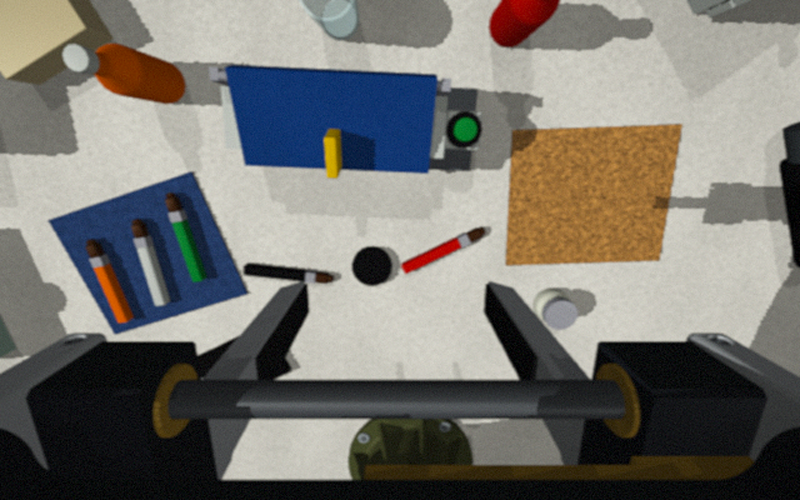

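The wrist view shows the cover corners at about (228,66), (437,75), (429,172) and (245,165), the grip at (333,150) and the button at (464,128). It also shows the mat at (595,195) and all five brushes. Next I'll fit the dryer pose from these.

```bash
cat >> h.py <<'E'
from scipy.optimize import least_squares
def hsvmask(p,lo,hi):
    return cv2.inRange(cv2.cvtColor(np.array(p["pixels"]),cv2.COLOR_RGB2HSV),np.array(lo),np.array(hi))
def blob(m,near):
    n,l,s,c=cv2.connectedComponentsWithStats(m)
    i=min((i for i in range(1,n) if s[i,4]>25),key=lambda i:np.hypot(*(c[i]-near)))
    return (l==i).astype(np.uint8),c[i]
def d2w(q,X):
    c,s=np.cos(q[2]),np.sin(q[2]); return np.array([q[0]+c*X[0]-s*X[1],q[1]+s*X[0]+c*X[1],X[2]])
def cov(X,tilt): # cover frame -> dryer frame while hooked
    a=np.radians(tilt); dx,dz=X[0]-54,X[2]+6
    return np.array([45+dx*np.cos(a)-dz*np.sin(a),X[1],132+dx*np.sin(a)+dz*np.cos(a)])
E
python3 - <<'E'
from h import *
p,E=shot("wrist"); t,T=shot("top")
obs=[]
for q,Q in((p,E),):
    m=hsvmask(q,(105,120,60),(125,255,255)); m=cv2.morphologyEx(m,cv2.MORPH_CLOSE,np.ones((9,9)))
    b,c=blob(m,proj(q,Q,[640,0,125]))
    h=cv2.convexHull(cv2.findContours(b,0,2)[0][0]); 
    for e in range(2,20):
        a=cv2.approxPolyDP(h,e,True)
        if len(a)==4:break
    a=a[:,0,:].astype(float);print(e,a.tolist())
    g,gc=blob(hsvmask(q,(55,120,40),(80,255,255)),proj(q,Q,[606,-164,95])); print("button",gc,g.sum())
    for i in (-1,1):
        for x in(-50,65): obs.append((q,Q,a,(x,i*119,5)))
    obs.append((q,Q,gc[None],None))
    y,yc=blob(hsvmask(q,(22,120,60),(34,255,255)),proj(q,Q,[600,0,140])); print("grip",yc,y.sum())
def res(v,out=False):
    r=[]
    for q,Q,a,X in obs:
        W=d2w(v,cov(X,v[3])) if X else d2w(v,(0,-166,92))
        u=proj(q,Q,W); d=a-u; r+=list(d[np.argmin((d**2).sum(1))])
    r.append((v[3]-19)*2)
    return np.array(r)
s=least_squares(res,[620,-5,-.2,19],loss='soft_l1'); print(s.x,res(s.x).round(1))
v=s.x
for nm,X in dict(grip=cov((-22,0,28),v[3]),grip_level=cov((-22,0,28),0),start=(0,-166,92),rail=(45,0,132)).items():
    W=d2w(v,X);print(nm,W.round(1),proj(p,E,W).round(),proj(t,T,W).round())
E
```

```text
3 [[177.0, 54.0], [343.0, 60.0], [338.0, 136.0], [194.0, 131.0]]
button [368.19571865 102.40978593] 327
grip [262.4       121.8173913] 460
[ 6.43463540e+02 -3.46878296e+00 -2.04354515e-01  1.92682380e+01] [-0.7 -1.  -1.9  0.1  2.  -0.9  2.6  0.5 -0.4  0.5  0.5]
grip [606.3   4.2 139. ] [262. 123.] [311. 164.]
grip_level [613.1   2.8 166. ] [258. 118.] [311. 159.]
start [ 609.8 -166.    92. ] [369. 102.] [369. 164.]
rail [687.5 -12.6 132. ] [262.  64.] [316. 136.]
```

```bash
python3 -m crank '[{"offset":[0.014,0.011,-0.03],"spin":-2.3},{"offset":[0.027,0.022,-0.06],"spin":-2.3},{"offset":[0.041,0.032,-0.09],"spin":-2.3},{"offset":[0.055,0.043,-0.12],"spin":-2.3},{"offset":[0.068,0.053,-0.15],"spin":-2.3},{"offset":[0.0815,0.064,-0.18],"spin":-2.3},{"offset":[0.0815,0.064,-0.21],"spin":-2.3},{"offset":[0.0815,0.064,-0.215],"spin":-2.3}]'
python3 - <<'E'
from h import *
p,E=shot("wrist","w2.png",scale=1)
g=hsvmask(p,(22,120,60),(34,255,255)); n,l,s,c=cv2.connectedComponentsWithStats(g); i=1+np.argmax(s[1:,4]); print(s[i],c[i])
print(manip.read_state()["eef_pos"],proj(p,E,[606.3,4.2,139]))
for y in(-7,7):
  for x in(-47,3): print(x,y,proj(p,E,d2w([643.46,-3.47,-.2043],cov((x,y,41),19.2))).round(1))
E
```

```text
clock: 5.1
eef_pos: [602.8, 0.5, 189.7]
eef_rot: [3.14, 0.007, -0.209]
wrist_force: [-1.5, -0.4, -0.9]
finger_gap: 93.3
[ 302  174   19   70 1182] [310.87648054 208.13790186]
[6.03194439e+02 5.00712398e-02 1.91912589e+02] [310.57739606 211.59214262]
-47 -7 [319.1 244.4]
3 -7 [319.1 195.8]
-47 7 [302.5 244.5]
3 7 [300.4 195.9]
```

View pics/w2.png

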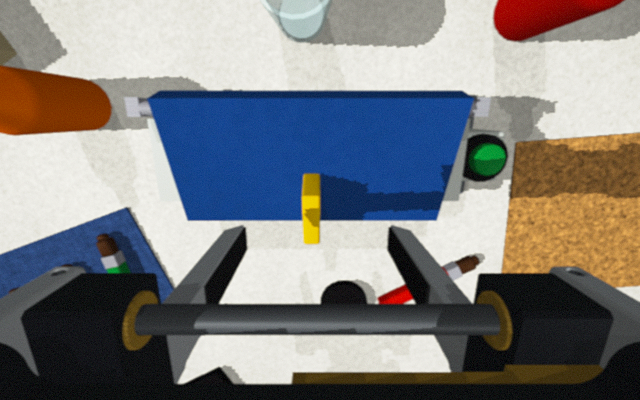

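The wrist view shows the grip at (311,208), matching the prediction, so I'll descend and take hold gently.

```bash
python3 -m crank '[{"offset":[0.003,0.004,-0.02],"spin":0},{"offset":[0.003,0.004,-0.035],"spin":0},{"offset":[0.003,0.004,-0.05],"spin":0},{"offset":[0.003,0.004,-0.06],"spin":0},{"offset":[0.003,0.004,-0.067],"spin":0},{"offset":[0.003,0.004,-0.067],"spin":0},{"offset":[0.003,0.004,-0.067],"spin":0},{"offset":[0.003,0.004,-0.067],"spin":0}]'
python3 -m crank '[{"offset":[0,0,0],"spin":0},{"offset":[0,0,0],"spin":0},{"offset":[0,0,0],"spin":0},{"offset":[0,0,0],"spin":0},{"offset":[0,0,0],"spin":0},{"offset":[0,0,0],"spin":0},{"offset":[0,0,0],"spin":0},{"offset":[0,0,0],"spin":0}]' 0 4
python3 -m crank '[{"offset":[0,0,0],"spin":0},{"offset":[0,0,0],"spin":0},{"offset":[0,0,0],"spin":0},{"offset":[0,0,0],"spin":0},{"offset":[0,0,0],"spin":0},{"offset":[0,0,0],"spin":0},{"offset":[0,0,0],"spin":0},{"offset":[0,0,0],"spin":0}]'
```

```text
clock: 5.82
eef_pos: [606.7, 3.9, 126.2]
eef_rot: [3.14, 0.003, -0.209]
wrist_force: [0.3, -0.5, 0.8]
finger_gap: 93.8
clock: 6.48
eef_pos: [606.7, 4.0, 126.2]
eef_rot: [3.14, 0.003, -0.209]
wrist_force: [0.6, 0.8, 0.3]
finger_gap: 44.0
clock: 7.15
eef_pos: [606.7, 4.0, 126.2]
eef_rot: [3.14, 0.003, -0.209]
wrist_force: [0.5, -0.4, -0.0]
finger_gap: 14.2
```

```bash
python3 -m crank '[{"offset":[0.0004,-0.0001,0.002],"spin":0},{"offset":[0.0008,-0.0002,0.004],"spin":0},{"offset":[0.0012,-0.0003,0.006],"spin":0},{"offset":[0.0016,-0.0004,0.008],"spin":0},{"offset":[0.0021,-0.0005,0.010],"spin":0},{"offset":[0.0026,-0.0006,0.012],"spin":0},{"offset":[0.0032,-0.0007,0.014],"spin":0},{"offset":[0.0032,-0.0007,0.014],"spin":0}]'
cat > cov.py <<'E'
from h import *
import sys
Z={}
for n in("side","top","wrist"):
    p,E=shot(n,sys.argv[1]+n+".png"if len(sys.argv)>1 and n=="side" else None,crop=(180,110,420,260),scale=3)
    m=hsvmask(p,(105,120,50),(125,255,255)); m=cv2.morphologyEx(m,cv2.MORPH_CLOSE,np.ones((5,5)))
    b,c=blob(m,proj(p,E,[640,0,130]))
    best=None
    def render(t,dx,dz):
        im=np.zeros((400,640),np.uint8)
        P=[proj(p,E,d2w([643.46,-3.47,-.2043],cov((x,y,z),t)+np.array([dx,0,dz]))) for x in(-50,65) for y in(-119,119) for z in (5,-11)]
        cv2.fillConvexPoly(im,cv2.convexHull(np.array(P).astype(np.int32)),1);return im
    L=[]
    for t in range(-8,26,2):
        for dz in (0,5,10,20,30):
            for dx in(-5,0,5):
                im=render(t,dx,dz); L.append((round((im&b).sum()/(im|b).sum(),4),t,dz,dx)); Z[(t,dz,dx)]=Z.get((t,dz,dx),0)+L[-1][0]
    print(n,sorted(L)[::-1][:4])
print("joint",sorted(((round(v/3,4),k) for k,v in Z.items()))[::-1][:5])
E
python3 cov.py s1
```

```text
clock: 7.82
eef_pos: [610.2, 3.2, 140.7]
eef_rot: [3.14, 0.002, -0.209]
wrist_force: [0.1, -0.1, -1.1]
finger_gap: 14.3
side [(np.float64(0.6519), 4, 0, -5), (np.float64(0.6479), 2, 0, -5), (np.float64(0.6468), 0, 0, -5), (np.float64(0.644), 6, 0, -5)]
top [(np.float64(0.0078), 22, 0, 5), (np.float64(0.0078), 22, 0, 0), (np.float64(0.0077), 24, 10, 5), (np.float64(0.0077), 24, 10, 0)]
wrist [(np.float64(0.9211), 10, 0, 0), (np.float64(0.9188), 12, 0, 0), (np.float64(0.9112), 14, 5, 0), (np.float64(0.9096), 14, 0, 0)]
joint [(np.float64(0.523), (12, 0, 0)), (np.float64(0.5224), (10, 0, 0)), (np.float64(0.5189), (14, 0, 0)), (np.float64(0.5166), (14, 5, 0)), (np.float64(0.5153), (16, 0, 0))]
```

View pics/s1side.png

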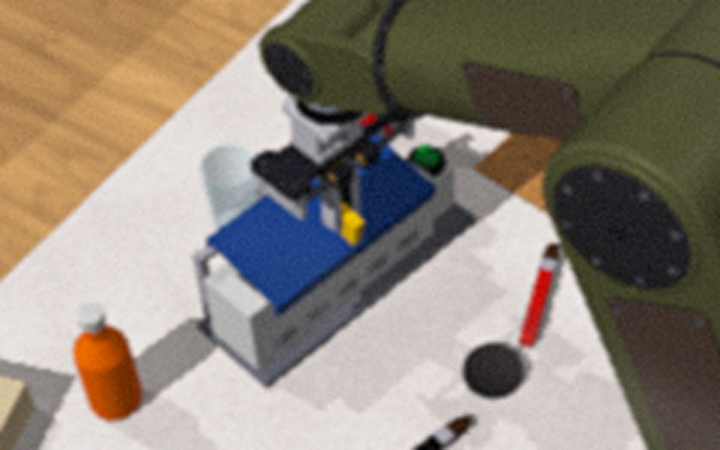

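The side view at (345,225) shows the cover pivoting on the rail in the light grip, and the wrist fit gives about 10 to 12 degrees. I'll continue to level.

```bash
python3 -m crank '[{"offset":[0.0006,-0.0001,0.002],"spin":0},{"offset":[0.0013,-0.0002,0.004],"spin":0},{"offset":[0.002,-0.0004,0.006],"spin":0},{"offset":[0.0028,-0.0006,0.008],"spin":0},{"offset":[0.0036,-0.0008,0.010],"spin":0},{"offset":[0.0044,-0.0009,0.0115],"spin":0},{"offset":[0.0052,-0.001,0.0127],"spin":0},{"offset":[0.0052,-0.001,0.0127],"spin":0}]'
python3 cov.py
```

```text
clock: 8.63
eef_pos: [615.4, 2.2, 153.3]
eef_rot: [3.14, 0.002, -0.209]
wrist_force: [-0.5, -0.4, -1.8]
finger_gap: 14.2
side [(np.float64(0.7113), -2, 0, -5), (np.float64(0.7073), -4, 0, -5), (np.float64(0.6942), -6, 0, -5), (np.float64(0.6916), 0, 0, -5)]
top [(np.float64(0.009), 22, 0, 0), (np.float64(0.0089), 24, 5, 0), (np.float64(0.0089), 24, 0, 0), (np.float64(0.0089), 24, 0, -5)]
wrist [(np.float64(0.9143), 2, 0, 0), (np.float64(0.9132), 6, 5, 0), (np.float64(0.913), 4, 0, 0), (np.float64(0.9059), 8, 5, 0)]
joint [(np.float64(0.5376), (2, 0, 0)), (np.float64(0.5335), (4, 0, 0)), (np.float64(0.5302), (0, 0, 0)), (np.float64(0.5286), (6, 5, 0)), (np.float64(0.5269), (4, 5, 0))]
```

```bash
python3 -m crank '[{"offset":[0.0003,0,0.001],"spin":0},{"offset":[0.0003,0,0.001],"spin":0},{"offset":[0.0003,0,0.001],"spin":0},{"offset":[0.0003,0,0.001],"spin":0},{"offset":[0.0003,0,0.001],"spin":0},{"offset":[0.0003,0,0.001],"spin":0},{"offset":[0.0003,0,0.001],"spin":0},{"offset":[0.0003,0,0.001],"spin":0}]' 0 60
python3 -m crank '[{"offset":[0.0015,-0.0003,0],"spin":0},{"offset":[0.003,-0.0006,0],"spin":0},{"offset":[0.0045,-0.0009,0],"spin":0},{"offset":[0.005,-0.001,0],"spin":0},{"offset":[0.005,-0.001,0.004],"spin":0},{"offset":[0.005,-0.001,0.009],"spin":0},{"offset":[0.005,-0.001,0.015],"spin":0},{"offset":[0.005,-0.001,0.022],"spin":0}]'
python3 -m crank '[{"offset":[0,0,0.01],"spin":0},{"offset":[0,0,0.02],"spin":0},{"offset":[0,0,0.03],"spin":0},{"offset":[0,0,0.04],"spin":0},{"offset":[0,0,0.055],"spin":0},{"offset":[0,0,0.07],"spin":0},{"offset":[0,0,0.08],"spin":0},{"offset":[0,0,0.08],"spin":0}]'
python3 - <<'E'
from h import *
shot("side","s2.png",crop=(180,60,420,260),scale=3)
E
```

```text
clock: 9.45
eef_pos: [615.6, 2.3, 154.0]
eef_rot: [3.14, 0.002, -0.209]
wrist_force: [-0.7, -0.2, -2.6]
finger_gap: 14.0
clock: 10.12
eef_pos: [620.6, 1.3, 176.8]
eef_rot: [3.14, 0.002, -0.209]
wrist_force: [-0.5, 0.4, -2.1]
finger_gap: 13.9
clock: 10.78
eef_pos: [621.2, 1.2, 259.6]
eef_rot: [3.141, -0.002, -0.209]
wrist_force: [0.4, 0.3, -2.8]
finger_gap: 13.4
```

View pics/s2.png

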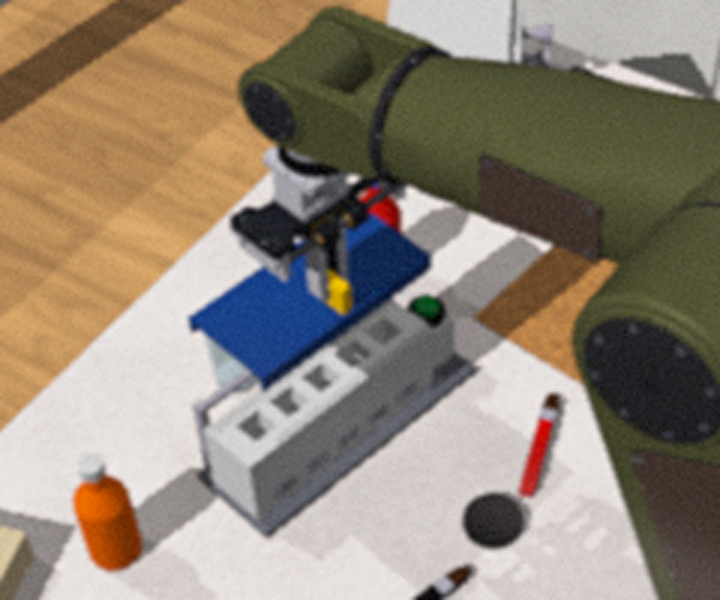

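The side view shows the cover level and clear of the rail, with the open wells visible at (320,380). Next I'll carry it to the mat.

```bash
python3 -m crank '[{"offset":[-0.008,-0.016,0],"spin":0.5},{"offset":[-0.02,-0.041,0],"spin":1},{"offset":[-0.032,-0.067,0],"spin":1.5},{"offset":[-0.044,-0.092,0],"spin":2},{"offset":[-0.056,-0.117,0],"spin":2.5},{"offset":[-0.068,-0.142,0],"spin":3},{"offset":[-0.08,-0.167,0],"spin":3.5},{"offset":[-0.092,-0.192,0],"spin":4.3}]'
python3 -m crank '[{"offset":[-0.012,-0.025,0],"spin":0},{"offset":[-0.024,-0.050,0],"spin":0},{"offset":[-0.036,-0.075,0],"spin":0},{"offset":[-0.048,-0.1,0],"spin":0},{"offset":[-0.06,-0.125,0],"spin":0},{"offset":[-0.072,-0.15,-0.02],"spin":0},{"offset":[-0.08,-0.165,-0.04],"spin":0},{"offset":[-0.08,-0.165,-0.06],"spin":0}]'
python3 -m crank '[{"offset":[0,0,0],"spin":0},{"offset":[0,0,-0.02],"spin":0},{"offset":[0,0,-0.045],"spin":0},{"offset":[0,0,-0.07],"spin":0},{"offset":[0,0,-0.09],"spin":0},{"offset":[0,0,-0.1],"spin":0},{"offset":[0,0,-0.11],"spin":0},{"offset":[0,0,-0.11],"spin":0}]'
```

```text
clock: 11.5
eef_pos: [527.8, -191.7, 256.8]
eef_rot: [3.141, 0.002, -0.134]
wrist_force: [1.0, -0.0, -2.9]
finger_gap: 13.5
clock: 12.17
eef_pos: [445.9, -359.1, 195.0]
eef_rot: [3.141, 0.003, -0.137]
wrist_force: [0.3, -0.5, -2.6]
finger_gap: 13.7
clock: 12.83
eef_pos: [445.7, -358.7, 83.9]
eef_rot: [-3.141, 0.004, -0.137]
wrist_force: [-0.4, -0.3, -2.5]
finger_gap: 13.7
```

```bash
python3 -m crank '[{"offset":[0,-0.003,-0.01],"spin":0},{"offset":[0,-0.003,-0.02],"spin":0},{"offset":[0,-0.003,-0.03],"spin":0},{"offset":[0,-0.003,-0.036],"spin":0},{"offset":[0,-0.003,-0.04],"spin":0},{"offset":[0,-0.003,-0.043],"spin":0},{"offset":[0,-0.003,-0.045],"spin":0},{"offset":[0,-0.003,-0.045],"spin":0}]'
python3 -m crank '[{"offset":[0,0,-0.001],"spin":0},{"offset":[0,0,-0.002],"spin":0},{"offset":[0,0,-0.003],"spin":0},{"offset":[0,0,-0.003],"spin":0},{"offset":[0,0,-0.003],"spin":0},{"offset":[0,0,-0.003],"spin":0},{"offset":[0,0,-0.003],"spin":0},{"offset":[0,0,-0.003],"spin":0}]'
```

```text
clock: 13.5
eef_pos: [445.7, -361.6, 38.7]
eef_rot: [-3.141, 0.005, -0.137]
wrist_force: [0.3, -0.4, -2.9]
finger_gap: 13.8
clock: 14.17
eef_pos: [445.8, -361.7, 35.9]
eef_rot: [-3.141, 0.004, -0.136]
wrist_force: [0.1, 0.5, -0.7]
finger_gap: 13.3
```

```bash
python3 -m crank '[{"offset":[0,0,-0.001],"spin":0},{"offset":[0,0,-0.001],"spin":0},{"offset":[0,0,-0.001],"spin":0},{"offset":[0,0,-0.001],"spin":0},{"offset":[0,0,-0.001],"spin":0},{"offset":[0,0,-0.001],"spin":0},{"offset":[0,0,-0.001],"spin":0},{"offset":[0,0,-0.001],"spin":0}]' 0.6 5
python3 -m crank '[{"offset":[0,0,0.02],"spin":0},{"offset":[0,0,0.05],"spin":0},{"offset":[0,0,0.08],"spin":0},{"offset":[0,0.02,0.12],"spin":0},{"offset":[0,0.04,0.16],"spin":0},{"offset":[0,0.06,0.2],"spin":0},{"offset":[0,0.08,0.23],"spin":0},{"offset":[0,0.10,0.26],"spin":0}]'
python3 -m crank '[{"offset":[0,0.04,0.01],"spin":0},{"offset":[0,0.08,0.02],"spin":0},{"offset":[0,0.12,0.03],"spin":0},{"offset":[0,0.16,0.04],"spin":0},{"offset":[0,0.2,0.05],"spin":0},{"offset":[0,0.24,0.06],"spin":0},{"offset":[0,0.28,0.08],"spin":0},{"offset":[0,0.30,0.1],"spin":0}]'
cat > br.py <<'E'
from h import *
import sys
cams=sys.argv[1].split(","); save=sys.argv[2] if len(sys.argv)>2 and sys.argv[2]!="-" else None
ks=sys.argv[3].split(",") if len(sys.argv)>3 else list("12345")
H=dict(zip("12345",[((172,140,60),(179,255,255)),((0,0,0),(179,255,45)),((50,100,30),(80,255,255)),((0,0,120),(179,40,255)),((5,160,120),(16,255,255))]))
for c in cams:
    p,E=shot(c,save,scale=1.25)
    for k in ks:
        L=manip.masks_of(p,f"brush{k}_mid")[:2]
        for r in L:
            if r["conf"]<.4 or r["mask"].sum()<30: continue
            (x,y),(a,b),_=maskaxis(p,E,r["mask"],9)
            m=r["mask"];v,u=np.nonzero(m)
            P=np.array([back(p,E,(i,j),12)[:2] for i,j in zip(u,v)]); mu=P.mean(0)
            d=np.linalg.svd(P-mu,full_matrices=False)[2][0]; 
            if (k in"12" and d[1]<0) or (k in "345" and d[0]>0): d=-d
            s=(P-mu)@d; mid=mu+d*(np.percentile(s,99)+np.percentile(s,1))/2
            L2=np.ptp(s); pix=np.array(p["pixels"])[m].mean(0).round()
            print(c,k,round(r["conf"],2),"mid",mid.round(1),"end",(mid+75*d).round(1),"ang",np.degrees(np.arctan2(d[1],d[0])).round(1),"len",round(L2),"wid",round(min(a,b)),"rgb",pix)
E
python3 br.py wrist w3.png; python3 br.py top
```

```text
clock: 14.83
eef_pos: [445.8, -361.7, 34.9]
eef_rot: [-3.141, 0.004, -0.137]
wrist_force: [-0.2, -0.5, 0.4]
finger_gap: 56.5
clock: 15.5
eef_pos: [445.4, -260.7, 297.2]
eef_rot: [3.141, 0.003, -0.137]
wrist_force: [-0.2, -0.1, -0.3]
finger_gap: 56.4
clock: 16.17
eef_pos: [444.6, 42.2, 397.6]
eef_rot: [-3.141, 0.004, -0.135]
wrist_force: [0.4, -0.2, 1.0]
finger_gap: 56.0
wrist 1 0.92 mid [ 427.6 -121.2] end [405.4 -49.6] ang 107.2 len 151 wid 22 rgb [146.  43.  38.]
wrist 1 0.67 mid [428.5 142. ] end [449.8 213.9] ang 73.5 len 149 wid 25 rgb [56. 54. 51.]
wrist 2 0.92 mid [277.3 452.7] end [206.9 478.6] ang 159.8 len 102 wid 24 rgb [ 88.  57. 110.]
wrist 2 0.7 mid [428.6 141.5] end [449.6 213.4] ang 73.7 len 149 wid 21 rgb [47. 44. 42.]
wrist 3 0.9 mid [516.3 292.4] end [441.3 291.2] ang -179.1 len 151 wid 27 rgb [32. 89. 50.]
wrist 4 0.92 mid [465.2 444.2] end [390.3 441.7] ang -178.1 len 150 wid 30 rgb [136.  70.  25.]
wrist 4 0.42 mid [428.6 141.1] end [407.4  69.1] ang -106.4 len 149 wid 21 rgb [46. 43. 41.]
wrist 5 0.64 mid [484.8 364.3] end [409.9 367.9] ang 177.2 len 151 wid 30 rgb [123. 124. 120.]
top 1 0.68 mid [ 426.6 -118.7] end [404.1 -47.1] ang 107.5 len 143 wid 17 rgb [125.  44.  40.]
top 1 0.61 mid [464.8 447.2] end [539.8 449.2] ang 1.5 len 149 wid 24 rgb [123.  69.  31.]
top 2 0.69 mid [250.1 463.7] end [178.6 486.4] ang 162.4 len 143 wid 22 rgb [78. 47. 97.]
top 2 0.49 mid [428.2 145.9] end [449.9 217.7] ang 73.2 len 149 wid 22 rgb [65. 60. 58.]
top 3 0.68 mid [516.3 295.1] end [441.3 293.4] ang -178.7 len 144 wid 18 rgb [39. 84. 51.]
top 4 0.73 mid [484.  367.3] end [409.1 370.6] ang 177.5 len 143 wid 21 rgb [117. 114. 113.]
top 4 0.55 mid [ 470.9 -357.8] end [ 396.1 -352.9] ang 176.3 len 232 wid 221 rgb [117.  88.  56.]
top 5 0.88 mid [483.9 366.7] end [409.  370.7] ang 177.0 len 146 wid 21 rgb [113. 111. 109.]
```

View pics/w3.png

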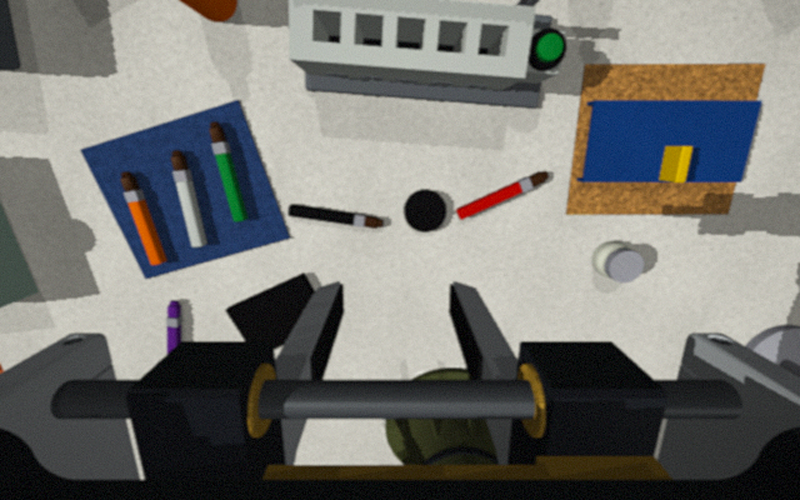

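The view shows the cover on the mat at (672,140), grip up at (676,163). The wells are open, and all five brushes are where they were first seen. Next I go to the red one, with the jaws across its axis.

```bash
python3 -m crank '[{"offset":[0,-0.012,-0.01],"spin":7},{"offset":[0,-0.025,-0.02],"spin":14},{"offset":[0,-0.05,-0.04],"spin":21},{"offset":[0,-0.075,-0.06],"spin":28},{"offset":[0,-0.1,-0.08],"spin":35},{"offset":[0,-0.125,-0.1],"spin":42},{"offset":[0,-0.15,-0.12],"spin":49},{"offset":[0,-0.17,-0.14],"spin":56}]' 0.6
python3 -m crank '[{"offset":[-0.003,-0.01,-0.02],"spin":7},{"offset":[-0.007,-0.02,-0.04],"spin":14},{"offset":[-0.007,-0.027,-0.06],"spin":21},{"offset":[-0.007,-0.027,-0.08],"spin":28},{"offset":[-0.007,-0.027,-0.1],"spin":35},{"offset":[-0.007,-0.027,-0.11],"spin":42},{"offset":[-0.007,-0.027,-0.12],"spin":49},{"offset":[-0.007,-0.027,-0.13],"spin":56}]'
python3 br.py wrist - 1
```

```text
clock: 17.43
eef_pos: [445.0, -132.9, 255.9]
eef_rot: [3.141, 0.004, 0.845]
wrist_force: [1.6, 0.3, 1.2]
finger_gap: 56.6
clock: 18.1
eef_pos: [437.8, -160.1, 125.2]
eef_rot: [-3.142, 0.004, 1.828]
wrist_force: [0.2, -0.4, 0.3]
finger_gap: 56.5
wrist 1 0.64 mid [ 426.4 -121.4] end [404.  -49.9] ang 107.4 len 148 wid 20 rgb [137.  30.  26.]
```

```bash
python3 -m crank '[{"offset":[-0.0005,0.005,-0.02],"spin":2.6},{"offset":[-0.0005,0.005,-0.045],"spin":2.6},{"offset":[-0.0005,0.005,-0.07],"spin":2.6},{"offset":[-0.0005,0.005,-0.09],"spin":2.6},{"offset":[-0.0005,0.005,-0.105],"spin":2.6},{"offset":[-0.0005,0.005,-0.115],"spin":2.6},{"offset":[-0.0005,0.005,-0.1215],"spin":2.6},{"offset":[-0.0005,0.005,-0.1215],"spin":2.6}]'
python3 -m crank '[{"offset":[0,0,0],"spin":0},{"offset":[0,0,0],"spin":0},{"offset":[0,0,0],"spin":0},{"offset":[0,0,0],"spin":0},{"offset":[0,0,0],"spin":0},{"offset":[0,0,0],"spin":0},{"offset":[0,0,0],"spin":0},{"offset":[0,0,0],"spin":0}]' 0 3
python3 -m crank '[{"offset":[0,0,0.01],"spin":0},{"offset":[0,0,0.025],"spin":0},{"offset":[0,0,0.05],"spin":0},{"offset":[0,0,0.075],"spin":0},{"offset":[0,0,0.1],"spin":0},{"offset":[0,0,0.125],"spin":0},{"offset":[0,0,0.15],"spin":0},{"offset":[0,0,0.15],"spin":0}]'
python3 - <<'E'
from h import *
shot("side","s4.png",crop=(260,100,480,260),scale=3)
E
```

```text
clock: 18.87
eef_pos: [436.6, -154.8, 2.6]
eef_rot: [-3.139, 0.002, 1.868]
wrist_force: [0.7, -0.4, 0.2]
finger_gap: 56.0
clock: 19.53
eef_pos: [436.7, -154.9, 2.8]
eef_rot: [-3.139, 0.002, 1.868]
wrist_force: [-0.5, -0.4, 2.8]
finger_gap: 18.1
clock: 20.2
eef_pos: [438.2, -155.5, 157.8]
eef_rot: [3.138, 0.006, 1.868]
wrist_force: [0.1, -0.7, 1.4]
finger_gap: 18.4
```

View pics/s4.png

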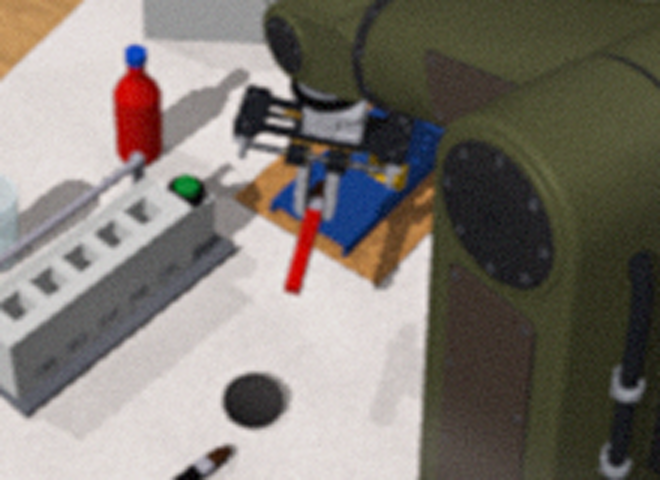

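The side view at (300,250) shows the red brush held, and tilting. I'll measure the tilt.

```bash
cat > tilt.py <<'E'
from h import *
import sys
k=sys.argv[1]; gx=float(sys.argv[2]); sgn=float(sys.argv[3]) if len(sys.argv)>3 else 1
s=manip.read_state(); g=s["eef_pos"]+[0,0,6]; yaw=s["eef_rot"][2]; d=sgn*np.array([np.cos(yaw),np.sin(yaw),0]); n=np.array([-d[1],d[0],0])
C={"1":((170,120,40),(179,255,255)),"3":((45,90,25),(85,255,255)),"4":((4,150,90),(17,255,255))}
for c in("side","top","wrist"):
    p,E=shot(c)
    if k in C: m=hsvmask(p,*C[k]);x0=-24
    else:
        r=[r for r in manip.masks_of(p,f"brush{k}_mid")]
        if not r: print(c,"none"); continue
        e=[np.hypot(*(np.argwhere(q["mask"]).mean(0)[::-1]-proj(p,E,g-[0,0,40]))) for q in r]; print(c,"d",round(min(e)),end=" "); m=r[int(np.argmin(e))]["mask"].astype(np.uint8);x0=-24
    L=[]
    for t in range(-10,126,2):
        a=np.radians(t); ax=d*np.cos(a)-np.array([0,0,1])*np.sin(a); w=np.cross(ax,n)
        P=[proj(p,E,g+ax*(x-gx)+9*i*n+9*j*w) for x in(x0,75) for i in(-1,1) for j in(-1,1)]
        im=np.zeros((400,640),np.uint8);cv2.fillConvexPoly(im,cv2.convexHull(np.array(P).astype(np.int32)),1)
        roi=cv2.dilate(im,np.ones((61,61))); mm=m&roi
        L.append((round(float((im&mm).sum()/max(1,(im|mm).sum())),3),t))
    print(c,sorted(L)[::-1][:3])
E
python3 tilt.py 1 -36
```

```text
side [(0.126, 118), (0.122, 122), (0.118, 124)]
top [(0.011, 90), (0.01, 88), (0.009, 86)]
wrist [(0.03, 76), (0.03, 74), (0.03, 64)]
```

```bash
sed -i 's/"1":((170,120,40),(179,255,255))/"1":((0,140,40),(4,255,255))/' tilt.py; python3 tilt.py 1 -36
```

```text
side [(0.655, 4), (0.655, 2), (0.639, 8)]
top [(0.444, 10), (0.444, 8), (0.444, 6)]
wrist [(0.84, 14), (0.827, 12), (0.822, 10)]
```

Gravity alone only tilts it about 12 degrees. I'll use the block's +y end as a lever: rest the bristle end on the edge, with the handle overhanging, and lower along an arc.

```bash
python3 -m crank '[{"offset":[0.01,0.015,0.01],"spin":-3},{"offset":[0.025,0.035,0.02],"spin":-6},{"offset":[0.043,0.06,0.03],"spin":-9},{"offset":[0.062,0.085,0.04],"spin":-12},{"offset":[0.08,0.11,0.05],"spin":-15},{"offset":[0.097,0.133,0.05],"spin":-20},{"offset":[0.113,0.155,0.05],"spin":-24},{"offset":[0.13,0.175,0.05],"spin":-28.7}]'
python3 -m crank '[{"offset":[0.015,0.022,0],"spin":0},{"offset":[0.03,0.044,0],"spin":0},{"offset":[0.045,0.066,0],"spin":0},{"offset":[0.06,0.088,0],"spin":0},{"offset":[0.075,0.11,0],"spin":0},{"offset":[0.09,0.13,0],"spin":0},{"offset":[0.1,0.145,0],"spin":0},{"offset":[0.11,0.151,-0.01],"spin":0}]'
python3 tilt.py 1 -36
```

```text
clock: 21.22
eef_pos: [566.7, 21.8, 201.2]
eef_rot: [-3.137, 0.001, 1.364]
wrist_force: [0.3, 0.3, -1.1]
finger_gap: 18.4
clock: 21.88
eef_pos: [677.4, 175.2, 191.4]
eef_rot: [-3.138, 0.0, 1.366]
wrist_force: [-0.1, 0.2, -0.2]
finger_gap: 18.2
side [(0.631, 10), (0.631, 8), (0.602, 12)]
top [(0.069, 38), (0.068, 36), (0.068, 32)]
wrist [(0.849, 26), (0.844, 24), (0.829, 22)]
```

```bash
python3 -m crank '[{"offset":[0,-0.005,-0.015],"spin":0},{"offset":[0,-0.01,-0.03],"spin":0},{"offset":[0,-0.015,-0.045],"spin":0},{"offset":[0,-0.015,-0.06],"spin":0},{"offset":[0,-0.015,-0.066],"spin":0},{"offset":[0,-0.015,-0.066],"spin":0},{"offset":[0,-0.015,-0.066],"spin":0},{"offset":[0,-0.015,-0.066],"spin":0}]'
python3 -m crank '[{"offset":[0,0,-0.006],"spin":0},{"offset":[0,0,-0.012],"spin":0},{"offset":[0,0,-0.017],"spin":0},{"offset":[0,0,-0.022],"spin":0},{"offset":[0,0,-0.028],"spin":0},{"offset":[-0.0004,-0.002,-0.034],"spin":0},{"offset":[-0.0008,-0.0039,-0.039],"spin":0},{"offset":[-0.0008,-0.0039,-0.039],"spin":0}]'
python3 tilt.py 1 -36
python3 -m crank '[{"offset":[-0.0005,-0.0025,-0.003],"spin":0},{"offset":[-0.001,-0.005,-0.006],"spin":0},{"offset":[-0.0014,-0.007,-0.009],"spin":0},{"offset":[-0.0018,-0.009,-0.010],"spin":0},{"offset":[-0.0018,-0.009,-0.010],"spin":0},{"offset":[-0.0018,-0.009,-0.010],"spin":0},{"offset":[-0.0018,-0.009,-0.010],"spin":0},{"offset":[-0.0018,-0.009,-0.010],"spin":0}]'
python3 tilt.py 1 -36
python3 - <<'E'
from h import *
shot("side","s5.png",crop=(200,120,400,280),scale=3)
E
```

```text
clock: 22.7
eef_pos: [676.5, 157.9, 124.3]
eef_rot: [-3.135, 0.002, 1.364]
wrist_force: [0.3, -0.5, -0.5]
finger_gap: 17.7
clock: 23.37
eef_pos: [675.4, 153.6, 84.3]
eef_rot: [-3.134, 0.002, 1.364]
wrist_force: [0.3, 1.1, -1.2]
finger_gap: 17.5
side [(0.609, 56), (0.585, 54), (0.566, 58)]
top [(0.0, 124), (0.0, 122), (0.0, 120)]
wrist [(0.827, 58), (0.818, 56), (0.797, 54)]
clock: 24.18
eef_pos: [673.8, 144.7, 75.1]
eef_rot: [-3.135, 0.002, 1.364]
wrist_force: [0.2, -0.1, 1.2]
finger_gap: 18.0
side [(0.519, 38), (0.498, 46), (0.498, 36)]
top [(0.0, 124), (0.0, 122), (0.0, 120)]
wrist [(0.802, 52), (0.785, 50), (0.774, 48)]
```

View pics/s5.png

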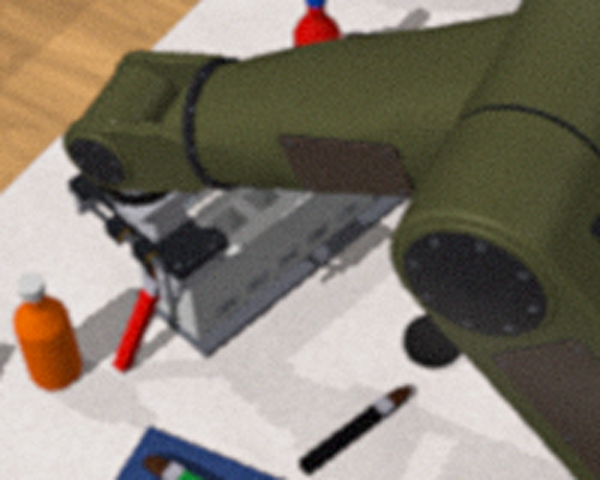

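The side view shows the lever works: about 55 degrees at (140,325). The handle end then met the table, so I'll stop at that height. I'll raise it and measure the tilt and the grip station together.

```bash
python3 -m crank '[{"offset":[0.001,0.005,0.01],"spin":0},{"offset":[0.002,0.01,0.02],"spin":0},{"offset":[0.002,0.01,0.05],"spin":0},{"offset":[0.002,0.01,0.08],"spin":0},{"offset":[0.002,0.01,0.11],"spin":0},{"offset":[0.002,0.01,0.13],"spin":0},{"offset":[0.002,0.01,0.15],"spin":0},{"offset":[0.002,0.01,0.15],"spin":0}]'
cat > tilt.py <<'E'
from h import *
import sys
# joint fit of tilt (deg below horizontal) and grip station gx over side+wrist views
k=sys.argv[1]; cams=sys.argv[2].split(",") if len(sys.argv)>2 else ["side","wrist"]
s=manip.read_state(); g=s["eef_pos"]+[0,0,7]; yaw=s["eef_rot"][2]; d=np.array([np.cos(yaw),np.sin(yaw),0]); n=np.array([-d[1],d[0],0])
C={"1":((0,140,40),(4,255,255)),"3":((45,90,25),(85,255,255)),"4":((6,150,90),(17,255,255))}
tot={}
for c in cams:
    p,E=shot(c); x0=-24
    if k in C: m=hsvmask(p,*C[k])
    else:
        r=manip.masks_of(p,f"brush{k}_mid")
        if not r: print(c,"none"); continue
        e=[np.hypot(*(np.argwhere(q["mask"]).mean(0)[::-1]-proj(p,E,g+[0,0,-30]))) for q in r]; print(c,"pxdist",round(min(e))); m=r[int(np.argmin(e))]["mask"].astype(np.uint8)
    best=(0,)
    for t in range(0,106,3):
        a=np.radians(t); ax=d*np.cos(a)-np.array([0,0,1])*np.sin(a); w=np.cross(ax,n)
        for gx in range(-54,-9,4):
            P=[proj(p,E,g+ax*(x-gx)+9*i*n+9*j*w) for x in(x0,75) for i in(-1,1) for j in(-1,1)]
            im=np.zeros((400,640),np.uint8);cv2.fillConvexPoly(im,cv2.convexHull(np.array(P).astype(np.int32)),1)
            mm=m&cv2.dilate(im,np.ones((61,61)))
            f=float((im&mm).sum()/max(1,(im|mm).sum())); best=max(best,(round(f,3),t,gx)); tot[t,gx]=tot.get((t,gx),0)+f/len(cams)
    print(c,best)
(t,gx),f=max(tot.items(),key=lambda q:q[1])
print("tilt",t,"gx",gx,round(f,3),"dryer xy of TCP",(np.array([[np.cos(.2043),-np.sin(.2043)],[np.sin(.2043),np.cos(.2043)]])@(s["eef_pos"][:2]-[643.46,-3.47])).round(1),"z",s["eef_pos"][2].round(1))
E
python3 tilt.py 1
```

```text
clock: 25.05
eef_pos: [676.9, 155.6, 231.4]
eef_rot: [3.141, -0.001, 1.365]
wrist_force: [-0.2, 0.5, -0.6]
finger_gap: 17.9
side (0.527, 42, -34)
wrist (0.889, 57, -50)
tilt 45 gx -42 0.633 dryer xy of TCP [  0.5 162.6] z 231.4
```

```bash
python3 -m crank '[{"offset":[0.0005,0.0025,-0.03],"spin":0},{"offset":[0.0005,0.0025,-0.06],"spin":0},{"offset":[0.0005,0.0025,-0.09],"spin":0},{"offset":[0.0005,0.0025,-0.11],"spin":0},{"offset":[0.0005,0.0025,-0.123],"spin":0},{"offset":[-0.0004,-0.002,-0.130],"spin":0},{"offset":[-0.0014,-0.007,-0.136],"spin":0},{"offset":[-0.0018,-0.0085,-0.138],"spin":0}]' 0 4
python3 -m crank '[{"offset":[0,0,0.0],"spin":0},{"offset":[0,0,0.0],"spin":0},{"offset":[0.001,0.005,0.01],"spin":0},{"offset":[0.002,0.01,0.03],"spin":0},{"offset":[0.002,0.01,0.06],"spin":0},{"offset":[0.002,0.01,0.09],"spin":0},{"offset":[0.002,0.01,0.12],"spin":0},{"offset":[0.002,0.01,0.14],"spin":0}]'
python3 tilt.py 1
python3 - <<'E'
from h import *
p,E=shot("side"); im=np.array(p["pixels"])[120:260,190:400,::-1]
q,F=shot("wrist"); jm=np.array(q["pixels"])[60:400,150:490,::-1]
im=cv2.resize(im,(720,480)); jm=cv2.resize(jm,(480,480)); cv2.imwrite("pics/c6.png",cv2.resize(np.hstack([im,jm]),(800,320)))
E
```

```text
clock: 25.82
eef_pos: [674.1, 145.9, 87.8]
eef_rot: [-3.136, 0.001, 1.364]
wrist_force: [-0.5, -0.6, -0.4]
finger_gap: 18.1
clock: 26.48
eef_pos: [676.5, 156.6, 233.1]
eef_rot: [-3.141, -0.0, 1.364]
wrist_force: [-0.3, -0.0, 0.2]
finger_gap: 18.3
side (0.516, 42, -34)
wrist (0.772, 57, -46)
tilt 45 gx -34 0.596 dryer xy of TCP [-1.000e-01  1.634e+02] z 233.1
```

View pics/c6.png

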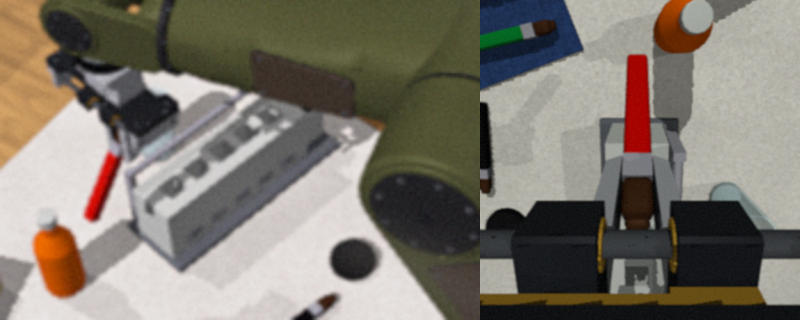

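The side view shows the brush at roughly 50 to 60 degrees, with its handle end at about (92,215) in the crop. The wrist view has the handle end at about (637,57). I'll triangulate the end.

```bash
cat >> h.py <<'E'
def ray(p,E,uv):
    d=np.array([(uv[0]-p["cx"])/p["fx"],(uv[1]-p["cy"])/p["fy"],1.]); Ei=np.linalg.inv(E); d=Ei[:3,:3]@d
    return Ei[:3,3],d/np.linalg.norm(d)
def tri(rays):
    A=sum(np.eye(3)-np.outer(d,d) for o,d in rays); b=sum((np.eye(3)-np.outer(d,d))@o for o,d in rays); return np.linalg.solve(A,b)
def planehit(r,q,n): o,d=r; return o+d*((q-o)@n)/(d@n)
E
python3 - <<'E'
from h import *
p,E=shot("side"); q,F=shot("wrist"); s=manip.read_state(); g=s["eef_pos"]+[0,0,7]; yaw=s["eef_rot"][2]; d=np.array([np.cos(yaw),np.sin(yaw),0]); n=np.array([-d[1],d[0],0])
rs=[ray(p,E,(230.2,214.1)),ray(q,F,(316.8,120.6))]
X=tri(rs); print("tri",X,"rel",(X-g)@d,(X-g)@n,(X-g)[2],"dist",np.linalg.norm(X-g),[np.linalg.norm(np.cross(X-o,v)) for o,v in rs])
for r in rs:
    v=planehit(r,g,n)-g if abs(r[1]@n)>.3 else None; print(v, v is not None and (v@d,v[2],np.linalg.norm(v),np.degrees(np.arctan2(-v[2],v@d))))
E
```

```text
tri [690.95479219 228.02726748 169.44253785] rel 73.5977810468496 -0.1994502826785581 -64.07305481602268 dist 97.58088700607472 [np.float64(0.9125274613988794), np.float64(0.9125274613987779)]
[ 14.91456782  71.12445581 -64.36244456] (np.float64(72.67140116307529), np.float64(-64.3624445594605), np.float64(97.07552120217665), np.float64(41.53015646253235))
None False
```

The end is at about 45 degrees, 100 mm from the grip. I'll complete the turn by pushing the handle end against the pedestal's -y face while arcing the grip over it.

```bash
python3 -m crank '[{"offset":[-0.005,-0.025,0],"spin":0},{"offset":[-0.011,-0.055,0],"spin":0},{"offset":[-0.018,-0.085,0],"spin":0},{"offset":[-0.024,-0.115,0],"spin":0},{"offset":[-0.03,-0.145,0],"spin":0},{"offset":[-0.036,-0.175,0],"spin":0},{"offset":[-0.042,-0.205,0],"spin":0},{"offset":[-0.046,-0.225,0],"spin":0}]' 0 5
python3 -m crank '[{"offset":[-0.005,-0.025,0],"spin":0},{"offset":[-0.011,-0.055,0],"spin":0},{"offset":[-0.018,-0.085,0],"spin":0},{"offset":[-0.024,-0.115,0],"spin":0},{"offset":[-0.03,-0.145,0],"spin":0},{"offset":[-0.036,-0.17,0],"spin":0},{"offset":[-0.041,-0.19,0],"spin":0},{"offset":[-0.042,-0.201,-0.01],"spin":0}]'
python3 -m crank '[{"offset":[0,0,-0.02],"spin":0},{"offset":[0,0,-0.04],"spin":0},{"offset":[0,0,-0.06],"spin":0},{"offset":[0,0,-0.08],"spin":0},{"offset":[0,0,-0.09],"spin":0},{"offset":[0,0,-0.1],"spin":0},{"offset":[0,0,-0.1],"spin":0},{"offset":[0,0,-0.1],"spin":0}]'
python3 tilt.py 1
```

```text
clock: 27.45
eef_pos: [628.6, -71.4, 225.3]
eef_rot: [-3.132, 0.003, 1.363]
wrist_force: [-0.2, -0.0, -0.6]
finger_gap: 17.9
clock: 28.12
eef_pos: [586.0, -274.7, 215.5]
eef_rot: [-3.133, 0.003, 1.361]
wrist_force: [0.0, 0.3, -0.6]
finger_gap: 18.0
clock: 28.78
eef_pos: [586.2, -274.5, 115.6]
eef_rot: [-3.133, 0.003, 1.361]
wrist_force: [0.0, 0.0, -0.4]
finger_gap: 18.1
side (0.192, 48, -30)
wrist (0.841, 57, -46)
tilt 57 gx -46 0.498 dryer xy of TCP [  -1.1 -277. ] z 115.6
```

```bash
python3 -m crank '[{"offset":[0.001,0.006,0.004],"spin":0},{"offset":[0.0025,0.012,0.009],"spin":0},{"offset":[0.004,0.018,0.013],"spin":0},{"offset":[0.005,0.0245,0.017],"spin":0},{"offset":[0.0063,0.031,0.020],"spin":0},{"offset":[0.0075,0.037,0.023],"spin":0},{"offset":[0.009,0.043,0.025],"spin":0},{"offset":[0.010,0.049,0.027],"spin":0}]'
python3 -m crank '[{"offset":[0.001,0.006,0.001],"spin":0},{"offset":[0.0025,0.012,0.002],"spin":0},{"offset":[0.004,0.018,0.003],"spin":0},{"offset":[0.005,0.0235,0.004],"spin":0},{"offset":[0.006,0.028,0.004],"spin":0},{"offset":[0.007,0.033,0.004],"spin":0},{"offset":[0.007,0.033,0.004],"spin":0},{"offset":[0.007,0.033,0.004],"spin":0}]'
python3 -m crank '[{"offset":[0,0,0.02],"spin":0},{"offset":[-0.001,-0.005,0.04],"spin":0},{"offset":[-0.001,-0.005,0.06],"spin":0},{"offset":[-0.001,-0.005,0.07],"spin":0},{"offset":[-0.001,-0.005,0.08],"spin":0},{"offset":[-0.001,-0.005,0.08],"spin":0},{"offset":[-0.001,-0.005,0.08],"spin":0},{"offset":[-0.001,-0.005,0.08],"spin":0}]'
python3 tilt.py 1
python3 - <<'E'
from h import *
p,E=shot("side"); im=np.array(p["pixels"])[70:210,230:440,::-1]
q,F=shot("wrist"); jm=np.array(q["pixels"])[60:400,150:490,::-1]
im=cv2.resize(im,(720,480)); jm=cv2.resize(jm,(480,480)); cv2.imwrite("pics/c7.png",cv2.resize(np.hstack([im,jm]),(800,320)))
E
```

```text
clock: 29.55
eef_pos: [596.7, -225.1, 143.9]
eef_rot: [-3.135, 0.004, 1.361]
wrist_force: [-0.2, -1.0, 0.1]
finger_gap: 17.9
clock: 30.22
eef_pos: [603.8, -191.8, 147.8]
eef_rot: [-3.135, 0.003, 1.361]
wrist_force: [0.3, -0.2, -0.4]
finger_gap: 17.9
clock: 30.88
eef_pos: [602.5, -196.7, 226.5]
eef_rot: [-3.133, 0.003, 1.362]
wrist_force: [-0.4, 0.3, -0.7]
finger_gap: 17.8
side (0.228, 3, -54)
wrist (0.727, 99, -54)
tilt 99 gx -54 0.43 dryer xy of TCP [  -1.  -197.5] z 226.5
```

View pics/c7.png

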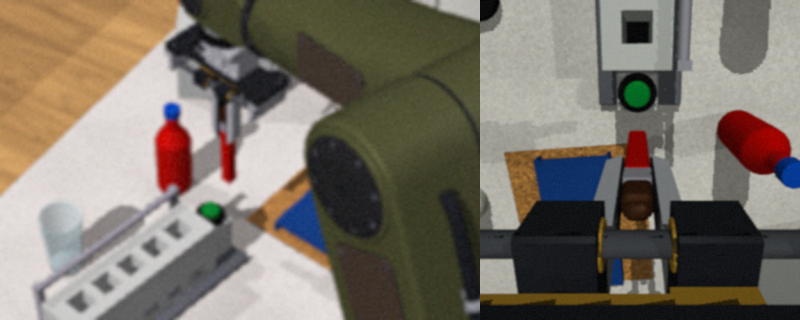

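The side view at (228,160) shows the red brush hanging about vertical. I'll triangulate its end before inserting.

Run:
```python
from h import *
p,E=shot("side"); q,F=shot("wrist"); s=manip.read_state(); g=s["eef_pos"]+[0,0,7]; yaw=s["eef_rot"][2]; d=np.array([np.cos(yaw),np.sin(yaw),0]); n=np.array([-d[1],d[0],0])
rs=[ray(p,E,(330.2,149.2)),ray(q,F,(316.8,201.3))]
X=tri(rs); print("rel d,n,z",(X-g)@d,(X-g)@n,(X-g)[2],"dist",np.linalg.norm(X-g),"resid",[np.linalg.norm(np.cross(X-o,v)) for o,v in rs])
for y in(-96,-48,0,48,96): print(y,d2w([643.46,-3.47,-.2043],(0,y,0))[:2].round(1))
print(proj(q,F,d2w([643.46,-3.47,-.2043],(0,-96,110))), "observed well -96 centre ~",150+157/.941,60+27/.941)
```

```text
rel d,n,z -4.59789731773846 0.0798561560311579 -106.89642609386024 dist 106.99529404787039 resid [np.float64(0.2359527700168251), np.float64(0.23595277001676473)]
-96 [624.  -97.5]
-48 [633.7 -50.5]
0 [643.5  -3.5]
48 [653.2  43.5]
96 [662.9  90.5]
[317.08619718  90.1875719 ] observed well -96 centre ~ 316.8437832093517 88.69287991498406
```

```bash
python3 -m crank '[{"offset":[0.003,0.015,0.005],"spin":0},{"offset":[0.007,0.034,0.005],"spin":0},{"offset":[0.012,0.055,0.005],"spin":0},{"offset":[0.016,0.075,0.005],"spin":0},{"offset":[0.020,0.095,0.005],"spin":0},{"offset":[0.0235,0.108,0.005],"spin":0},{"offset":[0.0235,0.108,0.005],"spin":0},{"offset":[0.0235,0.108,0.005],"spin":0}]'
python3 -m crank '[{"offset":[0,0,-0.01],"spin":0},{"offset":[0,0,-0.02],"spin":0},{"offset":[0,0,-0.03],"spin":0},{"offset":[0,0,-0.04],"spin":0},{"offset":[-0.0004,-0.002,-0.05],"spin":0},{"offset":[-0.0008,-0.004,-0.06],"spin":0},{"offset":[-0.0012,-0.006,-0.07],"spin":0},{"offset":[-0.0018,-0.0088,-0.08],"spin":0}]'
python3 -m crank '[{"offset":[0,0,-0.01],"spin":0},{"offset":[0,0,-0.02],"spin":0},{"offset":[0,0,-0.027],"spin":0},{"offset":[0,0,-0.032],"spin":0},{"offset":[0,0,-0.035],"spin":0},{"offset":[0,0,-0.035],"spin":0},{"offset":[0,0,-0.035],"spin":0},{"offset":[0,0,-0.035],"spin":0}]'
```

```text
clock: 31.85
eef_pos: [626.3, -88.2, 232.5]
eef_rot: [-3.134, 0.003, 1.363]
wrist_force: [0.6, -1.2, -0.2]
finger_gap: 18.0
clock: 32.52
eef_pos: [624.4, -97.2, 151.3]
eef_rot: [-3.134, 0.003, 1.363]
wrist_force: [0.2, 1.0, 0.1]
finger_gap: 18.0
clock: 33.18
eef_pos: [624.7, -97.2, 116.9]
eef_rot: [-3.135, 0.003, 1.363]
wrist_force: [0.4, 0.3, -1.3]
finger_gap: 18.0
```

```bash
python3 -m crank '[{"offset":[0,0,0],"spin":0},{"offset":[0,0,0],"spin":0},{"offset":[0,0,0],"spin":0},{"offset":[0,0,0.01],"spin":0},{"offset":[0,0,0.03],"spin":0},{"offset":[0,0,0.06],"spin":0},{"offset":[0,0,0.09],"spin":0},{"offset":[0,0,0.12],"spin":0}]' 0.42 5
python3 -m crank '[{"offset":[-0.025,0.022,0],"spin":-1},{"offset":[-0.05,0.048,0],"spin":-2},{"offset":[-0.075,0.075,0],"spin":-3},{"offset":[-0.1,0.1,0],"spin":-4},{"offset":[-0.125,0.125,0],"spin":-4.6},{"offset":[-0.15,0.15,0],"spin":-4.6},{"offset":[-0.17,0.17,0],"spin":-4.6},{"offset":[-0.19,0.19,-0.02],"spin":-4.6}]' 0.6
python3 br.py wrist,top - 2,1
python3 - <<'E'
from h import *
shot("side","s8.png",crop=(230,110,430,260),scale=3)
E
```

```text
clock: 33.85
eef_pos: [624.5, -97.1, 239.2]
eef_rot: [-3.135, 0.003, 1.363]
wrist_force: [0.3, 0.4, 1.1]
finger_gap: 39.5
clock: 34.52
eef_pos: [434.6, 94.0, 222.8]
eef_rot: [-3.141, 0.001, 1.283]
wrist_force: [1.4, 0.4, 0.7]
finger_gap: 56.7
wrist 2 0.68 mid [427.4 141.5] end [448.1 213.6] ang 74.0 len 149 wid 21 rgb [49. 46. 44.]
wrist 1 0.64 mid [ 680.6 -175.9] end [ 637.3 -114.6] ang 125.2 len 42 wid 9 rgb [118.  18.  16.]
top 2 0.7 mid [249.8 464.4] end [178.2 486.5] ang 162.9 len 151 wid 26 rgb [83. 55. 99.]
top 1 0.44 mid [ 642.9 -107. ] end [574.3 -76.6] ang 156.1 len 39 wid 20 rgb [64. 40. 36.]
```

View pics/s8.png

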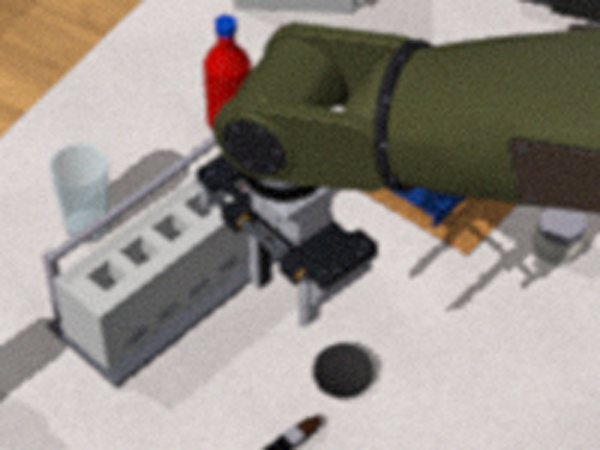

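The side view shows the empty wells at (105,275) and (200,203). The red brush is hidden behind the hand, but the top network puts an upright red blob at its well. The black brush hasn't moved, so I'll pick it.

```bash
python3 -m crank '[{"offset":[-0.009,0.006,-0.035],"spin":0.5},{"offset":[-0.0176,0.0118,-0.07],"spin":0.5},{"offset":[-0.0176,0.0118,-0.11],"spin":0.5},{"offset":[-0.0176,0.0118,-0.15],"spin":0.5},{"offset":[-0.0176,0.0118,-0.185],"spin":0.5},{"offset":[-0.0176,0.0118,-0.21],"spin":0.5},{"offset":[-0.0176,0.0118,-0.219],"spin":0.5},{"offset":[-0.0176,0.0118,-0.219],"spin":0.5}]'
python3 -m crank '[{"offset":[0,0,0],"spin":0},{"offset":[0,0,0],"spin":0},{"offset":[0,0,0],"spin":0},{"offset":[0,0,0],"spin":0},{"offset":[0,0,0],"spin":0},{"offset":[0,0,0],"spin":0},{"offset":[0,0,0],"spin":0},{"offset":[0,0,0],"spin":0}]' 0 3
python3 -m crank '[{"offset":[0,0,0.02],"spin":0},{"offset":[0,0,0.05],"spin":0},{"offset":[0,0,0.08],"spin":0},{"offset":[0,0,0.11],"spin":0},{"offset":[0,0,0.14],"spin":0},{"offset":[0.015,0.003,0.17],"spin":1},{"offset":[0.035,0.007,0.19],"spin":2},{"offset":[0.06,0.012,0.195],"spin":3}]'
python3 -m crank '[{"offset":[0.027,0.0055,0],"spin":1.2},{"offset":[0.054,0.011,0],"spin":1.2},{"offset":[0.081,0.0165,0],"spin":1.2},{"offset":[0.108,0.022,0],"spin":1.2},{"offset":[0.135,0.0275,0],"spin":1.2},{"offset":[0.162,0.033,0],"spin":1.2},{"offset":[0.185,0.038,0],"spin":1.2},{"offset":[0.199,0.0405,0],"spin":1.2}]'
```

```text
clock: 35.53
eef_pos: [417.9, 103.5, 0.9]
eef_rot: [-3.135, 0.004, 1.289]
wrist_force: [1.0, -0.5, 0.3]
finger_gap: 56.4
clock: 36.2
eef_pos: [418.0, 103.5, 1.0]
eef_rot: [-3.135, 0.004, 1.289]
wrist_force: [-0.2, -0.6, 0.2]
finger_gap: 18.1
clock: 36.87
eef_pos: [479.4, 115.9, 200.0]
eef_rot: [-3.14, 0.002, 1.343]
wrist_force: [-0.4, 0.8, 0.1]
finger_gap: 18.0
clock: 37.53
eef_pos: [679.8, 156.7, 199.0]
eef_rot: [-3.139, 0.002, 1.364]
wrist_force: [-0.5, -0.2, -0.2]
finger_gap: 17.9
```

```bash
python3 -m crank '[{"offset":[-0.002,0.003,-0.02],"spin":0},{"offset":[-0.002,0.003,-0.045],"spin":0},{"offset":[-0.002,0.003,-0.065],"spin":0},{"offset":[-0.002,0.003,-0.074],"spin":0},{"offset":[-0.002,0.003,-0.082],"spin":0},{"offset":[-0.002,0.003,-0.09],"spin":0},{"offset":[-0.002,0.003,-0.097],"spin":0},{"offset":[-0.002,0.003,-0.102],"spin":0}]'
python3 -m crank '[{"offset":[0,-0.001,-0.002],"spin":0},{"offset":[-0.0006,-0.003,-0.004],"spin":0},{"offset":[-0.0012,-0.006,-0.006],"spin":0},{"offset":[-0.0018,-0.009,-0.007],"spin":0},{"offset":[-0.0024,-0.0115,-0.007],"spin":0},{"offset":[-0.0024,-0.0115,-0.007],"spin":0},{"offset":[-0.0024,-0.0115,-0.007],"spin":0},{"offset":[-0.0024,-0.0115,-0.007],"spin":0}]'
python3 -m crank '[{"offset":[0.001,0.005,0.015],"spin":0},{"offset":[0.002,0.01,0.035],"spin":0},{"offset":[0.002,0.01,0.06],"spin":0},{"offset":[0.002,0.01,0.085],"spin":0},{"offset":[0.002,0.01,0.11],"spin":0},{"offset":[0.002,0.01,0.13],"spin":0},{"offset":[0.002,0.01,0.14],"spin":0},{"offset":[0.002,0.01,0.14],"spin":0}]'
python3 tilt.py 2
```

```text
clock: 38.2
eef_pos: [678.0, 159.8, 97.0]
eef_rot: [-3.14, 0.002, 1.364]
wrist_force: [-0.1, 0.4, -0.0]
finger_gap: 17.8
clock: 38.87
eef_pos: [675.8, 148.0, 90.3]
eef_rot: [-3.14, 0.002, 1.364]
wrist_force: [0.5, -0.4, 1.3]
finger_gap: 18.1
clock: 39.53
eef_pos: [678.4, 158.1, 232.6]
eef_rot: [3.14, 0.001, 1.364]
wrist_force: [-0.2, -0.4, -0.0]
finger_gap: 18.2
side pxdist 14
side (0.744, 51, -38)
wrist pxdist 14
wrist (0.765, 39, -10)
tilt 51 gx -38 0.714 dryer xy of TCP [  1.4 165.2] z 232.6
```

```bash
python3 -m crank '[{"offset":[-0.003,-0.015,0.025],"spin":0},{"offset":[-0.008,-0.04,0.04],"spin":0},{"offset":[-0.014,-0.068,0.045],"spin":0},{"offset":[-0.02,-0.096,0.045],"spin":0},{"offset":[-0.026,-0.124,0.045],"spin":0},{"offset":[-0.032,-0.152,0.045],"spin":0},{"offset":[-0.038,-0.18,0.045],"spin":0},{"offset":[-0.044,-0.208,0.045],"spin":0}]' 0 5
python3 -m crank '[{"offset":[-0.006,-0.028,0],"spin":0},{"offset":[-0.012,-0.056,0],"spin":0},{"offset":[-0.018,-0.084,0],"spin":0},{"offset":[-0.024,-0.112,0],"spin":0},{"offset":[-0.03,-0.14,0],"spin":0},{"offset":[-0.036,-0.17,0],"spin":0},{"offset":[-0.042,-0.2,0],"spin":0},{"offset":[-0.047,-0.225,0],"spin":0}]'
python3 -m crank '[{"offset":[0,0,-0.03],"spin":0},{"offset":[0,0,-0.06],"spin":0},{"offset":[0,0,-0.09],"spin":0},{"offset":[0,0,-0.115],"spin":0},{"offset":[0,0,-0.135],"spin":0},{"offset":[0,0,-0.15],"spin":0},{"offset":[0,0,-0.157],"spin":0},{"offset":[0,0,-0.157],"spin":0}]'
```

```text
clock: 40.4
eef_pos: [632.6, -51.4, 271.9]
eef_rot: [-3.136, 0.003, 1.364]
wrist_force: [0.2, -0.5, -0.3]
finger_gap: 17.8
clock: 41.07
eef_pos: [584.7, -278.2, 270.4]
eef_rot: [-3.133, 0.003, 1.363]
wrist_force: [0.6, -0.2, -0.1]
finger_gap: 18.1
clock: 41.73
eef_pos: [583.7, -277.7, 110.8]
eef_rot: [-3.13, 0.002, 1.363]
wrist_force: [-0.7, -0.4, -0.9]
finger_gap: 17.9
```

```bash
python3 -m crank '[{"offset":[0.002,0.006,0.004],"spin":0},{"offset":[0.004,0.012,0.009],"spin":0},{"offset":[0.006,0.018,0.013],"spin":0},{"offset":[0.0075,0.0245,0.017],"spin":0},{"offset":[0.009,0.031,0.020],"spin":0},{"offset":[0.0105,0.037,0.023],"spin":0},{"offset":[0.012,0.043,0.025],"spin":0},{"offset":[0.013,0.049,0.027],"spin":0}]'
python3 -m crank '[{"offset":[0.001,0.006,0.001],"spin":0},{"offset":[0.0025,0.012,0.002],"spin":0},{"offset":[0.004,0.018,0.003],"spin":0},{"offset":[0.005,0.0235,0.004],"spin":0},{"offset":[0.006,0.027,0.004],"spin":0},{"offset":[0.0065,0.030,0.004],"spin":0},{"offset":[0.0065,0.030,0.004],"spin":0},{"offset":[0.0065,0.030,0.004],"spin":0}]'
python3 -m crank '[{"offset":[0,0,0.02],"spin":0},{"offset":[-0.001,-0.005,0.05],"spin":0},{"offset":[-0.001,-0.005,0.08],"spin":0},{"offset":[-0.001,-0.005,0.11],"spin":0},{"offset":[-0.001,-0.005,0.13],"spin":0},{"offset":[-0.001,-0.005,0.14],"spin":0},{"offset":[-0.001,-0.005,0.14],"spin":0},{"offset":[-0.001,-0.005,0.14],"spin":0}]'
python3 tilt.py 2
```

```text
clock: 42.4
eef_pos: [597.0, -228.1, 138.2]
eef_rot: [-3.13, 0.002, 1.363]
wrist_force: [0.1, -0.4, -0.6]
finger_gap: 17.9
clock: 43.07
eef_pos: [603.4, -197.9, 142.1]
eef_rot: [-3.13, 0.002, 1.363]
wrist_force: [-0.7, 0.0, -0.0]
finger_gap: 18.0
clock: 43.73
eef_pos: [602.3, -203.0, 280.9]
eef_rot: [-3.129, 0.002, 1.363]
wrist_force: [0.5, 0.4, -1.0]
finger_gap: 17.8
side pxdist 7
side (0.797, 90, -38)
wrist pxdist 15
wrist (0.694, 87, -10)
tilt 90 gx -38 0.678 dryer xy of TCP [ 2.000e-01 -2.038e+02] z 280.9
```

```bash
python3 -m crank '[{"offset":[0.003,0.015,0.015],"spin":0},{"offset":[0.0075,0.037,0.02],"spin":0},{"offset":[0.0125,0.061,0.02],"spin":0},{"offset":[0.0175,0.085,0.02],"spin":0},{"offset":[0.0225,0.109,0.02],"spin":0},{"offset":[0.0275,0.133,0.02],"spin":0},{"offset":[0.0314,0.1525,0.02],"spin":0},{"offset":[0.0314,0.1525,0.01],"spin":0}]'
python3 -m crank '[{"offset":[0,0,-0.02],"spin":0},{"offset":[0,0,-0.04],"spin":0},{"offset":[0,0,-0.055],"spin":0},{"offset":[0,0,-0.07],"spin":0},{"offset":[0,0,-0.085],"spin":0},{"offset":[0,0,-0.1],"spin":0},{"offset":[0,0,-0.115],"spin":0},{"offset":[0,0,-0.13],"spin":0}]'
python3 -m crank '[{"offset":[0,0,-0.01],"spin":0},{"offset":[0,0,-0.02],"spin":0},{"offset":[0,0,-0.027],"spin":0},{"offset":[0,0,-0.034],"spin":0},{"offset":[0,0,-0.038],"spin":0},{"offset":[0,0,-0.038],"spin":0},{"offset":[0,0,-0.038],"spin":0},{"offset":[0,0,-0.038],"spin":0}]'
```

```text
clock: 44.6
eef_pos: [634.3, -47.1, 291.1]
eef_rot: [-3.129, 0.001, 1.366]
wrist_force: [0.0, 0.3, 0.5]
finger_gap: 18.6
clock: 45.27
eef_pos: [633.7, -47.7, 159.1]
eef_rot: [-3.127, 0.001, 1.366]
wrist_force: [0.0, -0.2, -0.0]
finger_gap: 18.3
clock: 45.93
eef_pos: [634.0, -47.7, 121.8]
eef_rot: [-3.128, 0.001, 1.366]
wrist_force: [0.3, 1.1, -1.0]
finger_gap: 18.0
```

```bash
python3 -m crank '[{"offset":[0,0,0],"spin":0},{"offset":[0,0,0],"spin":0},{"offset":[0,0,0],"spin":0},{"offset":[0,0,0.015],"spin":0},{"offset":[0,0,0.045],"spin":0},{"offset":[0,0,0.08],"spin":0},{"offset":[0,0,0.11],"spin":0},{"offset":[0,0.015,0.13],"spin":7}]' 0.42 5
python3 -m crank '[{"offset":[-0.006,0.025,0],"spin":7},{"offset":[-0.013,0.055,0],"spin":14},{"offset":[-0.02,0.085,0],"spin":21},{"offset":[-0.027,0.115,0],"spin":28},{"offset":[-0.034,0.145,0],"spin":35},{"offset":[-0.041,0.175,0],"spin":42},{"offset":[-0.048,0.205,-0.01],"spin":49},{"offset":[-0.055,0.23,-0.02],"spin":56}]'
python3 -m crank '[{"offset":[-0.006,0.025,-0.01],"spin":7},{"offset":[-0.013,0.05,-0.02],"spin":14},{"offset":[-0.02,0.075,-0.03],"spin":21},{"offset":[-0.025,0.09,-0.05],"spin":28},{"offset":[-0.025,0.095,-0.06],"spin":35},{"offset":[-0.025,0.095,-0.07],"spin":40},{"offset":[-0.025,0.095,-0.07],"spin":40},{"offset":[-0.025,0.095,-0.07],"spin":40}]' 0.6
python3 br.py wrist,top,side - 3
```

```text
clock: 46.6
eef_pos: [634.4, -34.4, 255.5]
eef_rot: [-3.132, 0.001, 1.484]
wrist_force: [-0.2, -0.2, -0.6]
finger_gap: 39.4
clock: 47.27
eef_pos: [579.0, 197.5, 235.9]
eef_rot: [-3.134, 0.002, 2.468]
wrist_force: [0.3, -0.6, -0.2]
finger_gap: 39.2
clock: 47.93
eef_pos: [553.9, 292.5, 166.0]
eef_rot: [-3.133, 0.002, -3.12]
wrist_force: [0.9, -0.5, 0.0]
finger_gap: 56.5
wrist 3 0.77 mid [516.3 291.1] end [441.4 289.6] ang -178.8 len 151 wid 18 rgb [ 32. 122.  58.]
top 3 0.73 mid [647.2 -21.9] end [629.5 -94.8] ang -103.6 len 354 wid 146 rgb [ 99. 100.  98.]
top 3 0.57 mid [448.6 445.8] end [373.7 441.6] ang -176.8 len 107 wid 18 rgb [146.  74.  19.]
side 3 0.79 mid [517.1 296.2] end [442.1 295. ] ang -179.1 len 149 wid 25 rgb [ 41. 111.  65.]
```

```bash
python3 -m crank '[{"offset":[0,0.0005,-0.03],"spin":0},{"offset":[0,0.0005,-0.06],"spin":0},{"offset":[0,0.0005,-0.09],"spin":0},{"offset":[0,0.0005,-0.12],"spin":0},{"offset":[0,0.0005,-0.14],"spin":0},{"offset":[0,0.0005,-0.152],"spin":0},{"offset":[0,0.0005,-0.158],"spin":0},{"offset":[0,0.0005,-0.158],"spin":0}]'
python3 -m crank '[{"offset":[0,0,0],"spin":0},{"offset":[0,0,0],"spin":0},{"offset":[0,0,0],"spin":0},{"offset":[0,0,0],"spin":0},{"offset":[0,0,0],"spin":0},{"offset":[0,0,0],"spin":0},{"offset":[0,0,0],"spin":0},{"offset":[0,0,0],"spin":0}]' 0 3
python3 -m crank '[{"offset":[0,0,0.02],"spin":0},{"offset":[0,0,0.05],"spin":0},{"offset":[0,0,0.08],"spin":0},{"offset":[0,0,0.11],"spin":-5},{"offset":[0,0,0.14],"spin":-12},{"offset":[0.01,-0.01,0.17],"spin":-19},{"offset":[0.02,-0.02,0.19],"spin":-26},{"offset":[0.03,-0.03,0.195],"spin":-33}]'
python3 -m crank '[{"offset":[0.01,-0.012,0],"spin":-7},{"offset":[0.022,-0.025,0],"spin":-14},{"offset":[0.034,-0.038,0],"spin":-21},{"offset":[0.046,-0.051,0],"spin":-28},{"offset":[0.058,-0.064,0],"spin":-35},{"offset":[0.07,-0.077,0],"spin":-42},{"offset":[0.082,-0.09,0],"spin":-49},{"offset":[0.092,-0.1,0],"spin":-56}]'
```

```text
clock: 48.9
eef_pos: [554.1, 292.8, 8.1]
eef_rot: [-3.134, 0.002, -3.119]
wrist_force: [-0.1, -0.2, 0.7]
finger_gap: 56.6
clock: 49.57
eef_pos: [554.3, 292.9, 8.4]
eef_rot: [-3.134, 0.002, -3.119]
wrist_force: [-0.6, 0.1, 1.6]
finger_gap: 17.6
clock: 50.23
eef_pos: [585.4, 263.0, 207.8]
eef_rot: [-3.138, 0.006, 2.583]
wrist_force: [0.2, -0.4, -0.5]
finger_gap: 17.8
clock: 50.9
eef_pos: [678.0, 161.9, 207.4]
eef_rot: [-3.138, 0.006, 1.599]
wrist_force: [0.1, 0.0, -0.9]
finger_gap: 18.1
```

```bash
python3 -m crank '[{"offset":[0,-0.002,-0.02],"spin":-7},{"offset":[0,-0.002,-0.045],"spin":-13.4},{"offset":[0,-0.002,-0.07],"spin":-13.4},{"offset":[0,-0.002,-0.082],"spin":-13.4},{"offset":[0,-0.002,-0.09],"spin":-13.4},{"offset":[0,-0.002,-0.098],"spin":-13.4},{"offset":[0,-0.002,-0.105],"spin":-13.4},{"offset":[0,-0.002,-0.11],"spin":-13.4}]'
python3 -m crank '[{"offset":[0,-0.001,-0.002],"spin":0},{"offset":[-0.0006,-0.003,-0.004],"spin":0},{"offset":[-0.0012,-0.006,-0.006],"spin":0},{"offset":[-0.0018,-0.009,-0.007],"spin":0},{"offset":[-0.0024,-0.0115,-0.007],"spin":0},{"offset":[-0.0024,-0.0115,-0.007],"spin":0},{"offset":[-0.0024,-0.0115,-0.007],"spin":0},{"offset":[-0.0024,-0.0115,-0.007],"spin":0}]'
python3 -m crank '[{"offset":[0.001,0.005,0.015],"spin":0},{"offset":[0.002,0.01,0.035],"spin":0},{"offset":[0.002,0.01,0.065],"spin":0},{"offset":[0.002,0.01,0.095],"spin":0},{"offset":[0.002,0.01,0.125],"spin":0},{"offset":[0.002,0.01,0.155],"spin":0},{"offset":[0.002,0.01,0.18],"spin":0},{"offset":[0.002,0.01,0.185],"spin":0}]'
python3 tilt.py 3
```

```text
clock: 51.57
eef_pos: [678.3, 160.0, 97.6]
eef_rot: [-3.139, 0.006, 1.366]
wrist_force: [-0.1, -0.6, -0.3]
finger_gap: 17.7
clock: 52.23
eef_pos: [676.1, 148.3, 91.0]
eef_rot: [-3.139, 0.006, 1.366]
wrist_force: [-0.2, 1.1, 2.9]
finger_gap: 17.9
clock: 52.9
eef_pos: [678.8, 158.1, 281.0]
eef_rot: [3.138, 0.004, 1.365]
wrist_force: [0.7, -0.7, -0.4]
finger_gap: 18.3
side (0.613, 54, -46)
wrist (0.871, 60, -54)
tilt 57 gx -50 0.717 dryer xy of TCP [  1.8 165.4] z 281.0
```

```bash
python3 -m crank '[{"offset":[-0.003,-0.015,0],"spin":0},{"offset":[-0.008,-0.04,0],"spin":0},{"offset":[-0.014,-0.068,0],"spin":0},{"offset":[-0.02,-0.096,0],"spin":0},{"offset":[-0.026,-0.124,0],"spin":0},{"offset":[-0.032,-0.152,0],"spin":0},{"offset":[-0.038,-0.18,0],"spin":0},{"offset":[-0.044,-0.208,0],"spin":0}]' 0 5
python3 -m crank '[{"offset":[-0.006,-0.028,0],"spin":0},{"offset":[-0.012,-0.056,0],"spin":0},{"offset":[-0.018,-0.084,0],"spin":0},{"offset":[-0.024,-0.112,0],"spin":0},{"offset":[-0.03,-0.14,0],"spin":0},{"offset":[-0.036,-0.17,0],"spin":0},{"offset":[-0.042,-0.2,0],"spin":0},{"offset":[-0.046,-0.225,0],"spin":0}]'
python3 -m crank '[{"offset":[0,0,-0.03],"spin":0},{"offset":[0,0,-0.06],"spin":0},{"offset":[0,0,-0.09],"spin":0},{"offset":[0,0,-0.115],"spin":0},{"offset":[0,0,-0.135],"spin":0},{"offset":[0,0,-0.155],"spin":0},{"offset":[0,0,-0.165],"spin":0},{"offset":[0,0,-0.165],"spin":0}]'
```

```text
clock: 53.67
eef_pos: [633.2, -51.2, 273.8]
eef_rot: [-3.137, 0.006, 1.365]
wrist_force: [-0.1, 0.5, -0.7]
finger_gap: 18.3
clock: 54.33
eef_pos: [585.9, -278.1, 271.1]
eef_rot: [-3.133, 0.006, 1.365]
wrist_force: [-0.1, -0.5, -1.6]
finger_gap: 17.8
clock: 55.0
eef_pos: [584.2, -277.2, 102.0]
eef_rot: [-3.127, 0.004, 1.365]
wrist_force: [-0.4, -0.1, -1.3]
finger_gap: 18.1
```

```bash
python3 -m crank '[{"offset":[0.002,0.006,0.009],"spin":0},{"offset":[0.004,0.012,0.016],"spin":0},{"offset":[0.006,0.018,0.021],"spin":0},{"offset":[0.0075,0.0245,0.025],"spin":0},{"offset":[0.009,0.031,0.028],"spin":0},{"offset":[0.0105,0.037,0.031],"spin":0},{"offset":[0.012,0.043,0.033],"spin":0},{"offset":[0.013,0.049,0.035],"spin":0}]'
python3 -m crank '[{"offset":[0.001,0.006,0.001],"spin":0},{"offset":[0.0025,0.012,0.002],"spin":0},{"offset":[0.004,0.018,0.003],"spin":0},{"offset":[0.005,0.0235,0.004],"spin":0},{"offset":[0.006,0.027,0.004],"spin":0},{"offset":[0.0065,0.030,0.004],"spin":0},{"offset":[0.0065,0.030,0.004],"spin":0},{"offset":[0.0065,0.030,0.004],"spin":0}]'
python3 -m crank '[{"offset":[0,0,0.02],"spin":0},{"offset":[-0.001,-0.005,0.05],"spin":0},{"offset":[-0.001,-0.005,0.08],"spin":0},{"offset":[-0.001,-0.005,0.11],"spin":0},{"offset":[-0.001,-0.005,0.13],"spin":0},{"offset":[-0.001,-0.005,0.15],"spin":0},{"offset":[-0.001,-0.005,0.155],"spin":0},{"offset":[-0.001,-0.005,0.155],"spin":0}]'
sed -i 's/^if\b//; s/    if k in C: m=hsvmask/    if k in C and len(sys.argv)>3: m=hsvmask/' tilt.py; python3 tilt.py 3
```

```text
clock: 55.67
eef_pos: [597.4, -227.5, 137.3]
eef_rot: [-3.127, 0.004, 1.365]
wrist_force: [-0.4, -0.1, -0.8]
finger_gap: 17.5
clock: 56.33
eef_pos: [603.9, -197.4, 141.2]
eef_rot: [-3.127, 0.004, 1.365]
wrist_force: [0.4, 0.8, -0.5]
finger_gap: 17.9
clock: 57.0
eef_pos: [603.1, -202.7, 297.2]
eef_rot: [-3.129, 0.004, 1.365]
wrist_force: [0.7, 1.3, 0.0]
finger_gap: 18.0
side pxdist 9
side (0.664, 90, -46)
wrist pxdist 14
wrist (0.7, 87, -10)
tilt 90 gx -38 0.599 dryer xy of TCP [   0.9 -203.3] z 297.2
```

```bash
python3 -m crank '[{"offset":[0.003,0.015,0],"spin":0},{"offset":[0.009,0.045,0],"spin":0},{"offset":[0.015,0.075,0],"spin":0},{"offset":[0.021,0.105,0],"spin":0},{"offset":[0.027,0.135,0],"spin":0},{"offset":[0.034,0.168,0],"spin":0},{"offset":[0.04,0.197,0],"spin":0},{"offset":[0.04,0.197,0],"spin":0}]'
python3 -m crank '[{"offset":[0,0,-0.02],"spin":0},{"offset":[0,0,-0.04],"spin":0},{"offset":[0,0,-0.06],"spin":0},{"offset":[0,0,-0.08],"spin":0},{"offset":[0,0,-0.095],"spin":0},{"offset":[0,0,-0.11],"spin":0},{"offset":[0,0,-0.125],"spin":0},{"offset":[0,0,-0.14],"spin":0}]'
python3 -m crank '[{"offset":[0,0,-0.008],"spin":0},{"offset":[0,0,-0.016],"spin":0},{"offset":[0,0,-0.022],"spin":0},{"offset":[0,0,-0.026],"spin":0},{"offset":[0,0,-0.028],"spin":0},{"offset":[0,0,-0.028],"spin":0},{"offset":[0,0,-0.028],"spin":0},{"offset":[0,0,-0.028],"spin":0}]'
```

```text
clock: 57.87
eef_pos: [642.8, 0.4, 293.3]
eef_rot: [-3.123, 0.002, 1.37]
wrist_force: [-0.5, -0.1, -0.8]
finger_gap: 17.8
clock: 58.53
eef_pos: [642.3, 0.6, 151.7]
eef_rot: [-3.122, 0.003, 1.37]
wrist_force: [-0.4, 0.1, -0.1]
finger_gap: 18.2
clock: 59.2
eef_pos: [642.5, 0.6, 124.3]
eef_rot: [-3.123, 0.002, 1.37]
wrist_force: [0.1, 0.3, -0.6]
finger_gap: 17.9
```

```bash
python3 -m crank '[{"offset":[0,0,0],"spin":0},{"offset":[0,0,0],"spin":0},{"offset":[0,0,0],"spin":0},{"offset":[0,0,0.015],"spin":0},{"offset":[0,0,0.045],"spin":0},{"offset":[0,0,0.08],"spin":0},{"offset":[0,0,0.11],"spin":0},{"offset":[0,0.015,0.13],"spin":7}]' 0.42 5
python3 -m crank '[{"offset":[-0.01,0.03,0],"spin":7},{"offset":[-0.02,0.06,0],"spin":14},{"offset":[-0.03,0.092,0],"spin":21},{"offset":[-0.04,0.124,0],"spin":28},{"offset":[-0.05,0.155,0],"spin":35},{"offset":[-0.06,0.187,0],"spin":42},{"offset":[-0.07,0.218,-0.01],"spin":49},{"offset":[-0.08,0.25,-0.02],"spin":56}]'
python3 -m crank '[{"offset":[-0.01,0.025,-0.01],"spin":7},{"offset":[-0.02,0.05,-0.02],"spin":14},{"offset":[-0.03,0.075,-0.03],"spin":21},{"offset":[-0.039,0.095,-0.05],"spin":28},{"offset":[-0.039,0.097,-0.06],"spin":35},{"offset":[-0.039,0.097,-0.07],"spin":36},{"offset":[-0.039,0.097,-0.07],"spin":36},{"offset":[-0.039,0.097,-0.07],"spin":36}]' 0.6
python3 br.py wrist,top,side - 5
```

```text
clock: 59.87
eef_pos: [643.0, 13.8, 258.0]
eef_rot: [-3.126, 0.003, 1.488]
wrist_force: [-0.3, 0.5, 0.5]
finger_gap: 39.4
clock: 60.53
eef_pos: [562.5, 265.3, 238.5]
eef_rot: [-3.128, 0.004, 2.471]
wrist_force: [0.6, -0.5, -0.8]
finger_gap: 39.3
clock: 61.2
eef_pos: [523.8, 361.7, 168.7]
eef_rot: [-3.128, 0.003, 3.095]
wrist_force: [-0.1, -0.1, 0.3]
finger_gap: 56.5
wrist 5 0.95 mid [485.1 362.6] end [410.2 366.1] ang 177.4 len 150 wid 20 rgb [170. 171. 166.]
side 5 0.61 mid [485.7 367.6] end [410.8 371.3] ang 177.1 len 153 wid 24 rgb [162. 158. 162.]
side 5 0.53 mid [464.  447.2] end [389.  445.2] ang -178.5 len 141 wid 19 rgb [198.  98.  27.]
```

```bash
python3 -m crank '[{"offset":[-0.0005,0.001,-0.03],"spin":0},{"offset":[-0.0005,0.001,-0.06],"spin":0},{"offset":[-0.0005,0.001,-0.09],"spin":0},{"offset":[-0.0005,0.001,-0.12],"spin":0},{"offset":[-0.0005,0.001,-0.14],"spin":0},{"offset":[-0.0005,0.001,-0.154],"spin":0},{"offset":[-0.0005,0.001,-0.161],"spin":0},{"offset":[-0.0005,0.001,-0.161],"spin":0}]'
python3 -m crank '[{"offset":[0,0,0],"spin":0},{"offset":[0,0,0],"spin":0},{"offset":[0,0,0],"spin":0},{"offset":[0,0,0],"spin":0},{"offset":[0,0,0],"spin":0},{"offset":[0,0,0],"spin":0},{"offset":[0,0,0],"spin":0},{"offset":[0,0,0],"spin":0}]' 0 3
python3 -m crank '[{"offset":[0,0,0.02],"spin":0},{"offset":[0,0,0.05],"spin":0},{"offset":[0,0,0.08],"spin":0},{"offset":[0,0,0.11],"spin":-5},{"offset":[0,0,0.14],"spin":-12},{"offset":[0.01,-0.014,0.17],"spin":-19},{"offset":[0.025,-0.035,0.19],"spin":-26},{"offset":[0.04,-0.056,0.195],"spin":-33}]'
python3 -m crank '[{"offset":[0.015,-0.02,0],"spin":-7},{"offset":[0.03,-0.04,0],"spin":-14},{"offset":[0.045,-0.06,0],"spin":-21},{"offset":[0.06,-0.08,0],"spin":-28},{"offset":[0.075,-0.1,0],"spin":-35},{"offset":[0.09,-0.12,0],"spin":-42},{"offset":[0.105,-0.138,0],"spin":-49},{"offset":[0.114,-0.147,0],"spin":-56}]'
```

```text
clock: 62.17
eef_pos: [523.1, 362.9, 7.3]
eef_rot: [-3.128, 0.003, 3.097]
wrist_force: [-0.4, -0.9, 0.7]
finger_gap: 56.2
clock: 62.83
eef_pos: [523.3, 362.9, 7.6]
eef_rot: [-3.128, 0.004, 3.097]
wrist_force: [-0.0, 0.6, 3.0]
finger_gap: 18.0
clock: 63.5
eef_pos: [564.3, 307.1, 207.0]
eef_rot: [-3.133, 0.006, 2.517]
wrist_force: [1.3, 0.2, -0.2]
finger_gap: 17.8
clock: 64.17
eef_pos: [679.4, 157.7, 206.6]
eef_rot: [-3.132, 0.007, 1.532]
wrist_force: [-0.5, -0.3, -0.7]
finger_gap: 18.5
```

```bash
python3 -m crank '[{"offset":[-0.001,0.002,-0.02],"spin":-7},{"offset":[-0.001,0.002,-0.045],"spin":-9.6},{"offset":[-0.001,0.002,-0.07],"spin":-9.6},{"offset":[-0.001,0.002,-0.082],"spin":-9.6},{"offset":[-0.001,0.002,-0.09],"spin":-9.6},{"offset":[-0.001,0.002,-0.098],"spin":-9.6},{"offset":[-0.001,0.002,-0.105],"spin":-9.6},{"offset":[-0.001,0.002,-0.11],"spin":-9.6}]'
python3 -m crank '[{"offset":[0,-0.001,-0.002],"spin":0},{"offset":[-0.0006,-0.003,-0.004],"spin":0},{"offset":[-0.0012,-0.006,-0.006],"spin":0},{"offset":[-0.0018,-0.009,-0.007],"spin":0},{"offset":[-0.0024,-0.0115,-0.007],"spin":0},{"offset":[-0.0024,-0.0115,-0.007],"spin":0},{"offset":[-0.0024,-0.0115,-0.007],"spin":0},{"offset":[-0.0024,-0.0115,-0.007],"spin":0}]'
python3 -m crank '[{"offset":[0.001,0.005,0.015],"spin":0},{"offset":[0.002,0.01,0.035],"spin":0},{"offset":[0.002,0.01,0.065],"spin":0},{"offset":[0.002,0.01,0.095],"spin":0},{"offset":[0.002,0.01,0.125],"spin":0},{"offset":[0.002,0.01,0.155],"spin":0},{"offset":[0.002,0.01,0.18],"spin":0},{"offset":[0.002,0.01,0.185],"spin":0}]'
python3 tilt.py 5
```

```text
clock: 64.83
eef_pos: [678.7, 159.8, 96.8]
eef_rot: [-3.133, 0.006, 1.364]
wrist_force: [0.3, 1.1, -0.2]
finger_gap: 18.1
clock: 65.5
eef_pos: [676.4, 148.1, 90.2]
eef_rot: [-3.134, 0.007, 1.364]
wrist_force: [0.3, 0.7, 2.5]
finger_gap: 18.1
clock: 66.17
eef_pos: [679.1, 158.0, 280.3]
eef_rot: [-3.14, 0.005, 1.364]
wrist_force: [0.8, 0.8, 0.2]
finger_gap: 17.7
side pxdist 16
side (0.693, 48, -38)
wrist pxdist 17
wrist (0.779, 42, -10)
tilt 51 gx -38 0.695 dryer xy of TCP [  2.2 165.4] z 280.3
```

Same state as before, so it goes to the pedestal with the same moves.

```bash
python3 -m crank '[{"offset":[-0.003,-0.015,0],"spin":0},{"offset":[-0.008,-0.04,0],"spin":0},{"offset":[-0.014,-0.068,0],"spin":0},{"offset":[-0.02,-0.096,0],"spin":0},{"offset":[-0.026,-0.124,0],"spin":0},{"offset":[-0.032,-0.152,0],"spin":0},{"offset":[-0.038,-0.18,0],"spin":0},{"offset":[-0.044,-0.208,0],"spin":0}]' 0 5
python3 -m crank '[{"offset":[-0.006,-0.028,0],"spin":0},{"offset":[-0.012,-0.056,0],"spin":0},{"offset":[-0.018,-0.084,0],"spin":0},{"offset":[-0.024,-0.112,0],"spin":0},{"offset":[-0.03,-0.14,0],"spin":0},{"offset":[-0.036,-0.17,0],"spin":0},{"offset":[-0.042,-0.2,0],"spin":0},{"offset":[-0.046,-0.225,0],"spin":0}]'
python3 -m crank '[{"offset":[0,0,-0.03],"spin":0},{"offset":[0,0,-0.06],"spin":0},{"offset":[0,0,-0.09],"spin":0},{"offset":[0,0,-0.115],"spin":0},{"offset":[0,0,-0.135],"spin":0},{"offset":[0,0,-0.15],"spin":0},{"offset":[0,0,-0.158],"spin":0},{"offset":[0,0,-0.158],"spin":0}]'
python3 -m crank '[{"offset":[0.002,0.006,0.006],"spin":0},{"offset":[0.004,0.012,0.011],"spin":0},{"offset":[0.006,0.018,0.015],"spin":0},{"offset":[0.0075,0.0245,0.019],"spin":0},{"offset":[0.009,0.031,0.022],"spin":0},{"offset":[0.0105,0.037,0.025],"spin":0},{"offset":[0.012,0.043,0.027],"spin":0},{"offset":[0.013,0.049,0.029],"spin":0}]'
python3 -m crank '[{"offset":[0.001,0.006,0.001],"spin":0},{"offset":[0.0025,0.012,0.002],"spin":0},{"offset":[0.004,0.018,0.003],"spin":0},{"offset":[0.005,0.0235,0.004],"spin":0},{"offset":[0.006,0.027,0.004],"spin":0},{"offset":[0.0065,0.030,0.004],"spin":0},{"offset":[0.0065,0.030,0.004],"spin":0},{"offset":[0.0065,0.030,0.004],"spin":0}]'
python3 -m crank '[{"offset":[0,0,0.02],"spin":0},{"offset":[-0.001,-0.005,0.05],"spin":0},{"offset":[-0.001,-0.005,0.08],"spin":0},{"offset":[-0.001,-0.005,0.11],"spin":0},{"offset":[-0.001,-0.005,0.13],"spin":0},{"offset":[-0.001,-0.005,0.15],"spin":0},{"offset":[-0.001,-0.005,0.155],"spin":0},{"offset":[-0.001,-0.005,0.155],"spin":0}]'
python3 tilt.py 5
```

```text
clock: 67.03
eef_pos: [633.1, -51.4, 271.0]
eef_rot: [-3.128, 0.008, 1.364]
wrist_force: [0.3, -0.0, 0.2]
finger_gap: 18.2
clock: 67.7
eef_pos: [585.9, -278.2, 268.8]
eef_rot: [-3.125, 0.008, 1.363]
wrist_force: [0.1, 0.3, 0.1]
finger_gap: 17.6
clock: 68.37
eef_pos: [584.6, -277.5, 107.6]
eef_rot: [-3.12, 0.006, 1.363]
wrist_force: [0.1, -0.7, -0.5]
finger_gap: 17.8
clock: 69.03
eef_pos: [597.9, -227.9, 137.0]
eef_rot: [-3.12, 0.006, 1.364]
wrist_force: [0.0, -0.6, -0.1]
finger_gap: 17.9
clock: 69.7
eef_pos: [604.3, -197.7, 140.9]
eef_rot: [-3.12, 0.006, 1.364]
wrist_force: [0.0, -0.8, -0.9]
finger_gap: 18.0
clock: 70.37
eef_pos: [603.6, -203.1, 296.9]
eef_rot: [-3.122, 0.006, 1.363]
wrist_force: [0.3, -1.0, -0.2]
finger_gap: 18.1
side pxdist 6
side (0.691, 87, -38)
wrist pxdist 14
wrist (0.738, 87, -10)
tilt 87 gx -10 0.631 dryer xy of TCP [   1.5 -203.5] z 296.9
```

```bash
python3 -m crank '[{"offset":[0.004,0.02,0],"spin":0},{"offset":[0.0115,0.056,0],"spin":0},{"offset":[0.019,0.092,0],"spin":0},{"offset":[0.0265,0.128,0],"spin":0},{"offset":[0.034,0.164,0],"spin":0},{"offset":[0.041,0.2,0],"spin":0},{"offset":[0.0475,0.232,0],"spin":0},{"offset":[0.0494,0.2435,0],"spin":0}]'
python3 -m crank '[{"offset":[0,0,-0.01],"spin":0},{"offset":[0,0,-0.03],"spin":0},{"offset":[0,0,-0.05],"spin":0},{"offset":[0,0,-0.07],"spin":0},{"offset":[0,0,-0.09],"spin":0},{"offset":[0,0,-0.105],"spin":0},{"offset":[0,0,-0.12],"spin":0},{"offset":[0,0,-0.135],"spin":0}]'
```

```text
clock: 71.23
eef_pos: [652.5, 45.0, 292.6]
eef_rot: [-3.116, 0.005, 1.367]
wrist_force: [-0.4, -0.1, -0.7]
finger_gap: 18.1
clock: 71.9
eef_pos: [651.7, 43.2, 155.3]
eef_rot: [-3.114, 0.006, 1.366]
wrist_force: [0.1, -0.8, 0.1]
finger_gap: 18.3
```

```bash
python3 -m crank '[{"offset":[0,0,-0.008],"spin":0},{"offset":[0,0,-0.016],"spin":0},{"offset":[0,0,-0.022],"spin":0},{"offset":[0,0,-0.028],"spin":0},{"offset":[0,0,-0.031],"spin":0},{"offset":[0,0,-0.031],"spin":0},{"offset":[0,0,-0.031],"spin":0},{"offset":[0,0,-0.031],"spin":0}]'
python3 -m crank '[{"offset":[0,0,0],"spin":0},{"offset":[0,0,0],"spin":0},{"offset":[0,0,0],"spin":0},{"offset":[0,0,0.015],"spin":0},{"offset":[0,0,0.045],"spin":0},{"offset":[0,0,0.08],"spin":0},{"offset":[0,0,0.11],"spin":0},{"offset":[-0.005,0.015,0.13],"spin":7}]' 0.42 5
python3 -m crank '[{"offset":[-0.011,0.03,0],"spin":7},{"offset":[-0.022,0.06,0],"spin":14},{"offset":[-0.033,0.092,0],"spin":21},{"offset":[-0.044,0.124,0],"spin":28},{"offset":[-0.055,0.155,0],"spin":35},{"offset":[-0.066,0.187,0],"spin":42},{"offset":[-0.077,0.218,-0.01],"spin":49},{"offset":[-0.088,0.25,-0.02],"spin":56}]'
python3 -m crank '[{"offset":[-0.012,0.03,-0.01],"spin":7},{"offset":[-0.024,0.06,-0.02],"spin":14},{"offset":[-0.036,0.09,-0.03],"spin":21},{"offset":[-0.048,0.12,-0.05],"spin":28},{"offset":[-0.056,0.136,-0.06],"spin":35},{"offset":[-0.056,0.136,-0.07],"spin":40.5},{"offset":[-0.056,0.136,-0.07],"spin":40.5},{"offset":[-0.056,0.136,-0.07],"spin":40.5}]' 0.6
python3 br.py wrist,top,side - 4
python3 - <<'E'
from h import *
shot("side","s9.png",crop=(220,90,420,240),scale=3)
E
```

```text
clock: 72.57
eef_pos: [651.9, 43.2, 124.8]
eef_rot: [-3.115, 0.006, 1.366]
wrist_force: [-0.1, -0.2, -0.3]
finger_gap: 18.1
clock: 73.23
eef_pos: [647.7, 56.4, 258.4]
eef_rot: [-3.119, 0.006, 1.484]
wrist_force: [-0.4, -0.7, -0.0]
finger_gap: 39.4
clock: 73.9
eef_pos: [559.2, 307.9, 238.9]
eef_rot: [-3.12, 0.007, 2.467]
wrist_force: [1.1, -0.6, -0.3]
finger_gap: 39.4
clock: 74.57
eef_pos: [503.1, 443.7, 168.9]
eef_rot: [-3.12, 0.006, -3.112]
wrist_force: [-0.5, -0.7, 0.2]
finger_gap: 56.1
wrist 4 0.91 mid [464.9 442.6] end [390.  439.6] ang -177.7 len 151 wid 18 rgb [199. 106.  26.]
top 4 0.62 mid [480.  446.2] end [409.3 421.2] ang -160.6 len 42 wid 21 rgb [130.  70.  26.]
side 4 0.56 mid [465.4 447.7] end [390.5 444.4] ang -177.5 len 147 wid 23 rgb [184.  93.  35.]
```

View pics/s9.png

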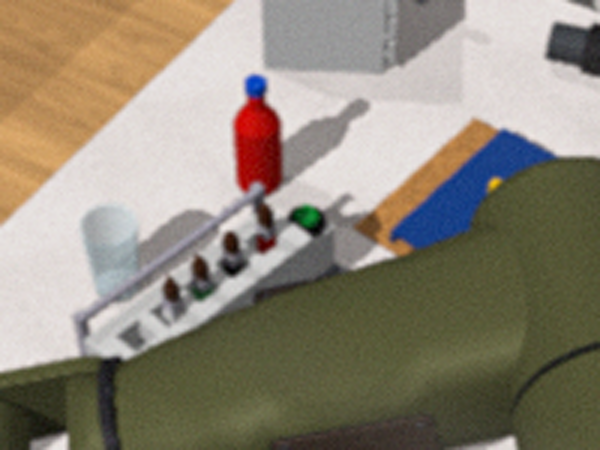

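The side view shows red (265,225), black (232,250), green (200,272) and white (170,295) all seated, with the last well free at (132,335). Now the orange one.

```bash
python3 -m crank '[{"offset":[0,0.002,-0.03],"spin":0},{"offset":[0,0.002,-0.06],"spin":0},{"offset":[0,0.002,-0.09],"spin":0},{"offset":[0,0.002,-0.12],"spin":0},{"offset":[0,0.002,-0.14],"spin":0},{"offset":[0,0.002,-0.154],"spin":0},{"offset":[0,0.002,-0.161],"spin":0},{"offset":[0,0.002,-0.161],"spin":0}]'
python3 -m crank '[{"offset":[0,0,0],"spin":0},{"offset":[0,0,0],"spin":0},{"offset":[0,0,0],"spin":0},{"offset":[0,0,0],"spin":0},{"offset":[0,0,0],"spin":0},{"offset":[0,0,0],"spin":0},{"offset":[0,0,0],"spin":0},{"offset":[0,0,0],"spin":0}]' 0 3
python3 -m crank '[{"offset":[0,0,0.02],"spin":0},{"offset":[0,0,0.05],"spin":0},{"offset":[0,0,0.08],"spin":0},{"offset":[0,0,0.11],"spin":-5},{"offset":[0,0,0.14],"spin":-12},{"offset":[0.01,-0.02,0.17],"spin":-19},{"offset":[0.025,-0.048,0.19],"spin":-26},{"offset":[0.04,-0.076,0.195],"spin":-33}]'
python3 -m crank '[{"offset":[0.015,-0.023,0],"spin":-7},{"offset":[0.032,-0.049,0],"spin":-14},{"offset":[0.049,-0.075,0],"spin":-21},{"offset":[0.066,-0.101,0],"spin":-28},{"offset":[0.083,-0.127,0],"spin":-35},{"offset":[0.1,-0.153,0],"spin":-42},{"offset":[0.117,-0.18,0],"spin":-49},{"offset":[0.134,-0.207,0],"spin":-56}]'
```

```text
clock: 75.58
eef_pos: [503.3, 445.4, 7.5]
eef_rot: [-3.12, 0.006, -3.111]
wrist_force: [0.3, 0.2, 0.1]
finger_gap: 56.6
clock: 76.25
eef_pos: [503.4, 445.4, 7.8]
eef_rot: [-3.12, 0.006, -3.111]
wrist_force: [0.3, -0.4, 1.6]
finger_gap: 17.9
clock: 76.92
eef_pos: [544.3, 369.5, 207.2]
eef_rot: [-3.125, 0.009, 2.592]
wrist_force: [1.1, -0.3, 0.2]
finger_gap: 18.3
clock: 77.58
eef_pos: [678.9, 161.1, 207.1]
eef_rot: [-3.125, 0.009, 1.608]
wrist_force: [-0.6, -0.3, 0.1]
finger_gap: 17.8
```

```bash
python3 -m crank '[{"offset":[-0.001,-0.001,-0.02],"spin":-7},{"offset":[-0.001,-0.001,-0.045],"spin":-13.9},{"offset":[-0.001,-0.001,-0.07],"spin":-13.9},{"offset":[-0.001,-0.001,-0.082],"spin":-13.9},{"offset":[-0.001,-0.001,-0.09],"spin":-13.9},{"offset":[-0.001,-0.001,-0.098],"spin":-13.9},{"offset":[-0.001,-0.001,-0.105],"spin":-13.9},{"offset":[-0.001,-0.001,-0.11],"spin":-13.9}]'
python3 -m crank '[{"offset":[0,-0.001,-0.002],"spin":0},{"offset":[-0.0006,-0.003,-0.004],"spin":0},{"offset":[-0.0012,-0.006,-0.006],"spin":0},{"offset":[-0.0018,-0.009,-0.007],"spin":0},{"offset":[-0.0024,-0.0115,-0.007],"spin":0},{"offset":[-0.0024,-0.0115,-0.007],"spin":0},{"offset":[-0.0024,-0.0115,-0.007],"spin":0},{"offset":[-0.0024,-0.0115,-0.007],"spin":0}]'
python3 -m crank '[{"offset":[0.001,0.005,0.015],"spin":0},{"offset":[0.002,0.01,0.035],"spin":0},{"offset":[0.002,0.01,0.065],"spin":0},{"offset":[0.002,0.01,0.095],"spin":0},{"offset":[0.002,0.01,0.125],"spin":0},{"offset":[0.002,0.01,0.155],"spin":0},{"offset":[0.002,0.01,0.18],"spin":0},{"offset":[0.002,0.01,0.185],"spin":0}]'
python3 tilt.py 4
python3 -m crank '[{"offset":[-0.003,-0.015,0],"spin":0},{"offset":[-0.008,-0.04,0],"spin":0},{"offset":[-0.014,-0.068,0],"spin":0},{"offset":[-0.02,-0.096,0],"spin":0},{"offset":[-0.026,-0.124,0],"spin":0},{"offset":[-0.032,-0.152,0],"spin":0},{"offset":[-0.038,-0.18,0],"spin":0},{"offset":[-0.044,-0.208,0],"spin":0}]' 0 5
python3 -m crank '[{"offset":[-0.006,-0.028,0],"spin":0},{"offset":[-0.012,-0.056,0],"spin":0},{"offset":[-0.018,-0.084,0],"spin":0},{"offset":[-0.024,-0.112,0],"spin":0},{"offset":[-0.03,-0.14,0],"spin":0},{"offset":[-0.036,-0.17,0],"spin":0},{"offset":[-0.042,-0.2,0],"spin":0},{"offset":[-0.046,-0.225,0],"spin":0}]'
```

```text
clock: 78.25
eef_pos: [678.2, 160.3, 97.3]
eef_rot: [-3.126, 0.009, 1.366]
wrist_force: [-0.2, 0.7, -0.2]
finger_gap: 18.3
clock: 78.92
eef_pos: [675.9, 148.6, 90.7]
eef_rot: [-3.126, 0.009, 1.366]
wrist_force: [-0.3, 0.9, 2.5]
finger_gap: 17.9
clock: 79.58
eef_pos: [678.6, 158.6, 280.7]
eef_rot: [-3.132, 0.007, 1.366]
wrist_force: [-0.3, 0.5, 0.6]
finger_gap: 17.7
side pxdist 15
side (0.716, 54, -38)
wrist pxdist 16
wrist (0.754, 39, -10)
tilt 54 gx -38 0.709 dryer xy of TCP [  1.5 165.8] z 280.7
clock: 80.45
eef_pos: [632.6, -50.8, 271.5]
eef_rot: [-3.12, 0.01, 1.366]
wrist_force: [-0.1, -0.3, -0.5]
finger_gap: 18.1
clock: 81.12
eef_pos: [585.4, -277.7, 269.3]
eef_rot: [-3.117, 0.01, 1.365]
wrist_force: [0.5, -0.6, -0.4]
finger_gap: 17.7
```

```bash
python3 -m crank '[{"offset":[0,0,-0.03],"spin":0},{"offset":[0,0,-0.06],"spin":0},{"offset":[0,0,-0.09],"spin":0},{"offset":[0,0,-0.115],"spin":0},{"offset":[0,0,-0.135],"spin":0},{"offset":[0,0,-0.15],"spin":0},{"offset":[0,0,-0.158],"spin":0},{"offset":[0,0,-0.158],"spin":0}]'
python3 -m crank '[{"offset":[0.002,0.006,0.006],"spin":0},{"offset":[0.004,0.012,0.011],"spin":0},{"offset":[0.006,0.018,0.015],"spin":0},{"offset":[0.0075,0.0245,0.019],"spin":0},{"offset":[0.009,0.031,0.022],"spin":0},{"offset":[0.0105,0.037,0.025],"spin":0},{"offset":[0.012,0.043,0.027],"spin":0},{"offset":[0.013,0.049,0.029],"spin":0}]'
python3 -m crank '[{"offset":[0.001,0.006,0.001],"spin":0},{"offset":[0.0025,0.012,0.002],"spin":0},{"offset":[0.004,0.018,0.003],"spin":0},{"offset":[0.005,0.0235,0.004],"spin":0},{"offset":[0.006,0.027,0.004],"spin":0},{"offset":[0.0065,0.030,0.004],"spin":0},{"offset":[0.0065,0.030,0.004],"spin":0},{"offset":[0.0065,0.030,0.004],"spin":0}]'
python3 -m crank '[{"offset":[0,0,0.02],"spin":0},{"offset":[-0.001,-0.005,0.05],"spin":0},{"offset":[-0.001,-0.005,0.08],"spin":0},{"offset":[-0.001,-0.005,0.11],"spin":0},{"offset":[-0.001,-0.005,0.13],"spin":0},{"offset":[-0.001,-0.005,0.15],"spin":0},{"offset":[-0.001,-0.005,0.155],"spin":0},{"offset":[-0.001,-0.005,0.155],"spin":0}]'
python3 tilt.py 4
python3 -m crank '[{"offset":[0.004,0.02,0],"spin":0},{"offset":[0.011,0.053,0],"spin":0},{"offset":[0.018,0.087,0],"spin":0},{"offset":[0.025,0.121,0],"spin":0},{"offset":[0.032,0.155,0],"spin":0},{"offset":[0.038,0.187,0],"spin":0},{"offset":[0.044,0.215,0],"spin":0},{"offset":[0.048,0.235,0],"spin":0}]'
```

```text
clock: 81.78
eef_pos: [584.1, -277.0, 108.1]
eef_rot: [-3.112, 0.008, 1.365]
wrist_force: [-0.5, -0.3, -0.7]
finger_gap: 18.0
clock: 82.45
eef_pos: [597.3, -227.3, 137.4]
eef_rot: [-3.113, 0.008, 1.366]
wrist_force: [0.1, -1.4, -0.6]
finger_gap: 17.7
clock: 83.12
eef_pos: [603.8, -197.2, 141.3]
eef_rot: [-3.113, 0.008, 1.366]
wrist_force: [-0.5, 0.1, -0.2]
finger_gap: 17.9
clock: 83.78
eef_pos: [603.0, -202.5, 297.3]
eef_rot: [-3.115, 0.009, 1.365]
wrist_force: [0.3, 0.3, -0.9]
finger_gap: 17.9
side pxdist 7
side (0.693, 90, -34)
wrist pxdist 14
wrist (0.715, 87, -10)
tilt 90 gx -30 0.627 dryer xy of TCP [   0.8 -203.1] z 297.3
clock: 84.65
eef_pos: [650.5, 35.5, 293.2]
eef_rot: [-3.108, 0.008, 1.367]
wrist_force: [-0.1, 0.3, -0.3]
finger_gap: 17.9
```

```bash
python3 -m crank '[{"offset":[0.004,0.018,0],"spin":0},{"offset":[0.009,0.038,0],"spin":0},{"offset":[0.0124,0.055,0],"spin":0},{"offset":[0.0124,0.055,0],"spin":0},{"offset":[0.0124,0.055,-0.01],"spin":0},{"offset":[0.0124,0.055,-0.03],"spin":0},{"offset":[0.0124,0.055,-0.05],"spin":0},{"offset":[0.0124,0.055,-0.06],"spin":0}]'
python3 -m crank '[{"offset":[0,0,-0.015],"spin":0},{"offset":[0,0,-0.03],"spin":0},{"offset":[0,0,-0.045],"spin":0},{"offset":[0,0,-0.06],"spin":0},{"offset":[0,0,-0.075],"spin":0},{"offset":[0,0,-0.09],"spin":0},{"offset":[0,0,-0.1],"spin":0},{"offset":[0,0,-0.106],"spin":0}]'
```

```text
clock: 85.32
eef_pos: [662.0, 89.2, 229.7]
eef_rot: [-3.105, 0.009, 1.366]
wrist_force: [0.1, -0.8, -1.6]
finger_gap: 17.6
clock: 85.98
eef_pos: [661.6, 88.8, 122.4]
eef_rot: [-3.103, 0.009, 1.366]
wrist_force: [-0.9, 1.8, 0.6]
finger_gap: 17.9
```

Release, back off with a clear view, and check all the brushes, the cover and the button.

```bash
python3 -m crank '[{"offset":[0,0,0],"spin":0},{"offset":[0,0,0],"spin":0},{"offset":[0,0,0],"spin":0},{"offset":[0,0,0.015],"spin":0},{"offset":[0,0,0.045],"spin":0},{"offset":[0,0,0.08],"spin":0},{"offset":[0,0,0.11],"spin":0},{"offset":[0,0,0.14],"spin":0}]' 0.42 5
python3 -m crank '[{"offset":[-0.025,-0.03,0.03],"spin":-7},{"offset":[-0.05,-0.06,0.06],"spin":-14},{"offset":[-0.075,-0.09,0.08],"spin":-21},{"offset":[-0.1,-0.12,0.1],"spin":-28},{"offset":[-0.125,-0.15,0.12],"spin":-35},{"offset":[-0.15,-0.18,0.13],"spin":-42},{"offset":[-0.17,-0.205,0.14],"spin":-49},{"offset":[-0.19,-0.225,0.14],"spin":-56}]'
python3 - <<'E'
from h import *
p,E=shot("side"); im=np.array(p["pixels"])[90:240,220:420,::-1]
q,F=shot("wrist"); jm=np.array(q["pixels"])[0:400,100:560,::-1]
im=cv2.resize(im,(400,300),interpolation=cv2.INTER_CUBIC); jm=cv2.resize(jm,(400,348)); im=cv2.copyMakeBorder(im,0,48,0,0,0); cv2.imwrite("pics/c10.png",np.hstack([im,jm]))
q5=[643.46,-3.47,-.2043]
for k in"12345":
    out=[]
    for n,P,X in(("side",p,E),("wrist",q,F)):
        for r in manip.search_frame(P,f"brush{k}_mid")[:2]: out.append((n,round(r["conf"],2),np.round(r["location"]).tolist()))
    print(k,out)
for n,P,X in(("side",p,E),("wrist",q,F)):
    for y,k in zip((-96,-48,0,48,96),"12345"): print(n,k,"tip expected",proj(P,X,d2w(q5,(0,y,162))).round(1),"block top",proj(P,X,d2w(q5,(0,y,110))).round(1))
for r in manip.masks_of(q,"cover")[:1]: print("cover",r["conf"],maskaxis(q,F,r["mask"],25))
print("button",[ (r["conf"],r["location"]) for r in manip.search_frame(q,"start_top")[:2]], manip.read_state()["eef_pos"])
E
```

```text
clock: 86.65
eef_pos: [661.6, 88.6, 265.2]
eef_rot: [-3.105, 0.009, 1.365]
wrist_force: [-0.4, -1.2, -0.8]
finger_gap: 39.2
clock: 87.32
eef_pos: [470.2, -137.5, 408.0]
eef_rot: [-3.108, 0.006, 0.382]
wrist_force: [0.7, 0.0, 0.4]
finger_gap: 39.4
1 [('side', 0.55, [628.0, -41.0, 133.0]), ('wrist', 0.57, [616.0, -100.0, 150.0])]
2 [('side', 0.88, [252.0, 462.0, 20.0]), ('side', 0.57, [630.0, -41.0, 126.0]), ('wrist', 0.93, [264.0, 454.0, 21.0]), ('wrist', 0.61, [626.0, -50.0, 134.0])]
3 [('side', 0.47, [637.0, 8.0, 132.0]), ('wrist', 0.82, [635.0, -4.0, 135.0])]
4 [('side', 0.58, [420.0, 5.0, 12.0]), ('side', 0.38, [653.0, 102.0, 128.0])]
5 [('side', 0.58, [620.0, 16.0, 79.0]), ('side', 0.42, [641.0, 51.0, 128.0]), ('wrist', 0.7, [640.0, 39.0, 113.0]), ('wrist', 0.51, [609.0, -164.0, 104.0])]
side 1 tip expected [308.1 158.2] block top [308.5 168.7]
side 2 tip expected [297.7 165.8] block top [298.3 176.3]
side 3 tip expected [287.1 173.7] block top [288.  184.1]
side 4 tip expected [276.1 181.7] block top [277.3 192.1]
side 5 tip expected [264.9 190. ] block top [266.4 200.3]
wrist 1 tip expected [333.5  50.1] block top [332.7  57.5]
wrist 2 tip expected [303.   28.4] block top [305.7  38.5]
wrist 3 tip expected [271.5   6. ] block top [278.   18.9]
wrist 4 tip expected [239. -17.] block top [249.4  -1.2]
wrist 5 tip expected [205.4 -40.9] block top [220.1 -21.9]
cover 0.59 ((472.61590576171875, -363.3172607421875), (240.349365234375, 116.2398910522461), 81.90575408935547)
button [] [ 471.75811132 -136.08952193  405.10742234]
```

View pics/c10.png

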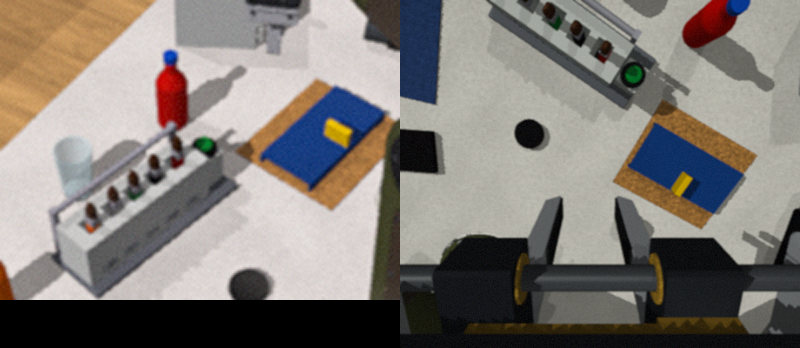

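All five brush tips match the fully seated projections within 2 px: red (177,137), black (154,154), green (133,170), white (112,187) and orange (91,204) in the crop. The cover's plate centre is within 2 mm of the mat's centre. Next is the button, with the fingers shut.

```bash
python3 -m crank '[{"offset":[0.017,-0.004,-0.025],"spin":7},{"offset":[0.034,-0.008,-0.05],"spin":14},{"offset":[0.051,-0.012,-0.075],"spin":21},{"offset":[0.068,-0.016,-0.1],"spin":28},{"offset":[0.085,-0.02,-0.12],"spin":35},{"offset":[0.102,-0.024,-0.14],"spin":42},{"offset":[0.12,-0.028,-0.16],"spin":49},{"offset":[0.138,-0.03,-0.18],"spin":56}]' 0 20
python3 -m crank '[{"offset":[0,0,-0.02],"spin":0},{"offset":[0,0,-0.04],"spin":0},{"offset":[0,0,-0.06],"spin":0},{"offset":[0,0,-0.075],"spin":0},{"offset":[0,0,-0.085],"spin":0},{"offset":[0,0,-0.09],"spin":0},{"offset":[0,0,-0.09],"spin":0},{"offset":[0,0,-0.09],"spin":0}]'
python3 - <<'E'
from h import *
s=manip.read_state(); print(s["eef_pos"],s["finger_gap"])
p,E=shot("wrist"); g,c=blob(hsvmask(p,(55,120,40),(80,255,255)),proj(p,E,[609.8,-166,92])); v,u=np.nonzero(g); print(c,g.sum(),(u.min(),u.max(),v.min(),v.max()),proj(p,E,[609.8,-166,92]))
E
```

```text
clock: 88.68
eef_pos: [610.6, -166.3, 223.9]
eef_rot: [-3.105, 0.009, 1.372]
wrist_force: [-0.9, -0.2, -0.3]
finger_gap: 0.6
clock: 89.35
eef_pos: [610.9, -166.4, 134.6]
eef_rot: [-3.106, 0.009, 1.372]
wrist_force: [0.4, 0.5, 0.1]
finger_gap: 0.3
[ 610.89752355 -166.38761876  134.57980375] 0.30806571473034994
[314.28017719 213.7530454 ] 903 (np.int64(295), np.int64(334), np.int64(199), np.int64(228)) [316.15136191 215.63182834]
```

```bash
python3 -m crank '[{"offset":[-0.001,0,-0.01],"spin":0},{"offset":[-0.001,0,-0.018],"spin":0},{"offset":[-0.001,0,-0.024],"spin":0},{"offset":[-0.001,0,-0.03],"spin":0},{"offset":[-0.001,0,-0.034],"spin":0},{"offset":[-0.001,0,-0.034],"spin":0},{"offset":[-0.001,0,-0.034],"spin":0},{"offset":[-0.001,0,-0.034],"spin":0}]'
python3 -m crank '[{"offset":[0,0,-0.001],"spin":0},{"offset":[0,0,-0.002],"spin":0},{"offset":[0,0,-0.003],"spin":0},{"offset":[0,0,-0.004],"spin":0},{"offset":[0,0,-0.005],"spin":0},{"offset":[0,0,-0.005],"spin":0},{"offset":[0,0,-0.005],"spin":0},{"offset":[0,0,-0.005],"spin":0}]'
```

```text
clock: 90.07
eef_pos: [610.1, -166.4, 101.4]
eef_rot: [-3.107, 0.009, 1.372]
wrist_force: [-1.9, 0.7, 2.0]
finger_gap: 0.5
clock: 90.73
eef_pos: [610.3, -166.5, 98.0]
eef_rot: [-3.108, 0.01, 1.372]
wrist_force: [-7.1, 1.6, 17.8]
finger_gap: 0.6
```

```bash
python3 -m crank '[{"offset":[0,0,-0.0005],"spin":0},{"offset":[0,0,-0.001],"spin":0},{"offset":[0,0,-0.001],"spin":0},{"offset":[0,0,-0.001],"spin":0},{"offset":[0,0,-0.001],"spin":0},{"offset":[0,0,-0.001],"spin":0},{"offset":[0,0,-0.001],"spin":0},{"offset":[0,0,-0.001],"spin":0}]'
python3 -m crank '[{"offset":[0,0,0.002],"spin":0},{"offset":[0,0,0.006],"spin":0},{"offset":[0,0,0.015],"spin":0},{"offset":[0,0,0.04],"spin":0},{"offset":[-0.01,-0.01,0.07],"spin":0},{"offset":[-0.03,-0.02,0.1],"spin":0},{"offset":[-0.05,-0.03,0.13],"spin":0},{"offset":[-0.07,-0.04,0.16],"spin":0}]'
python3 -m crank '[{"offset":[-0.03,-0.02,0.03],"spin":0},{"offset":[-0.06,-0.03,0.06],"spin":0},{"offset":[-0.09,-0.04,0.09],"spin":0},{"offset":[-0.12,-0.05,0.1],"spin":0},{"offset":[-0.14,-0.06,0.1],"spin":0},{"offset":[-0.14,-0.06,0.1],"spin":0},{"offset":[-0.14,-0.06,0.1],"spin":0},{"offset":[-0.14,-0.06,0.1],"spin":0}]'
python3 - <<'E'
from h import *
p,E=shot("side"); im=np.array(p["pixels"])[90:290,210:440,::-1]
q,F=shot("top"); jm=np.array(q["pixels"])[90:330,130:430,::-1]
im=cv2.resize(im,(400,348),interpolation=cv2.INTER_CUBIC); jm=cv2.resize(jm,(400,348),interpolation=cv2.INTER_CUBIC); cv2.imwrite("pics/c11.png",np.hstack([im,jm]))
for k in("compact","tumbler","jar","red_bottle","orange_bottle","brush2_mid"):
    print(k,[(n,round(r["conf"],2),np.round(r["location"]).tolist()) for n,P in(("side",p),("top",q)) for r in manip.search_frame(P,k)[:1]])
E
```

```text
clock: 91.4
eef_pos: [610.6, -166.6, 98.2]
eef_rot: [-3.109, 0.01, 1.372]
wrist_force: [-4.2, 1.7, 11.9]
finger_gap: 0.4
clock: 92.07
eef_pos: [539.6, -206.8, 259.7]
eef_rot: [-3.109, 0.01, 1.373]
wrist_force: [0.6, 0.7, 0.4]
finger_gap: 0.7
clock: 92.73
eef_pos: [399.9, -266.6, 359.6]
eef_rot: [-3.109, 0.01, 1.372]
wrist_force: [-0.2, 0.7, 0.9]
finger_gap: 0.4
compact [('top', 0.78, [418.0, -2.0, 15.0])]
tumbler [('side', 0.78, [789.0, -13.0, 82.0]), ('top', 0.84, [806.0, -22.0, 66.0])]
jar [('side', 0.46, [490.0, -312.0, 6.0])]
red_bottle [('side', 0.87, [728.0, -241.0, 93.0]), ('top', 0.59, [729.0, -252.0, 113.0])]
orange_bottle [('side', 0.63, [739.0, 260.0, 94.0]), ('top', 0.71, [737.0, 245.0, 105.0])]
brush2_mid [('side', 0.94, [249.0, 464.0, 18.0]), ('top', 0.73, [244.0, 463.0, 17.0])]
```

View pics/c11.png

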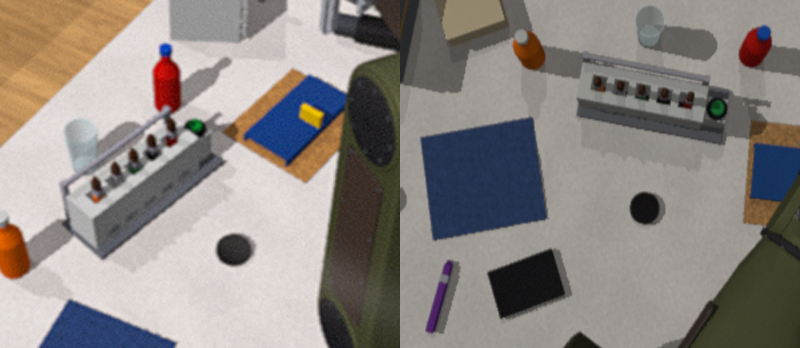

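Everything is in place: five brushes upright in the wells at (600,83) to (687,100), the cover on the mat, the purple look-alike untouched at (440,296). I'm handing in.

```bash
python3 -c "
from cell import manip
print(manip.sign_off())"
```

```text
the job is handed in; nothing more can be done
None
```

The job is done and handed in at about 93 s of the 210 s allowed; the hand-in reported no verdict.

**What I did**
- **Cover:** I swung it up to about level with its lip still on the rail, eased it back, lifted it off and laid it flat on the cork mat, grip up.
- **Brushes:** All five were present (red, black, green, white, orange). Gravity alone would not turn them in the grip. I levered each one over the block's end edge, brought it upright against the pedestal's side and lowered it handle-down into its own well.
- **Button:** Only then did I press the green start button, release it and move the arm clear.

**Last checks**
- **Seating:** All five brush tips were within about 2 px of where a fully seated brush should appear.
- **Cover position:** The middle of the cover's plate is within about 2 mm of the mat's centre. Its stated origin is about 7 mm off, because the plate is not symmetric about that point.
- **Button press:** The arm held about 12–18 N on the button, against the 5 N needed, over a travel I judged at about 5.7 mm. I could not read the joint itself.
- **Other things:** The compact, tumbler, both bottles and the purple look-alike are where they started. The arm hid the jar from the top camera in the final picture, and the side camera gave only a weak, wrong match, so I could not confirm it. No move went near it.

**Disagreements:** The tilt estimates from the side and wrist cameras differed by 10–15 degrees while brushes were part-turned. They agreed to within 3 degrees once upright for all but the red one. Its side fit failed, so I triangulated its end instead, about 7 degrees past vertical.

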